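# Fit the drying stand's upper tier and set its fan wheel

## Robot

A 6-joint arm with a two-finger parallel gripper is mounted at the origin on the work surface. World frame = base frame: x ahead of the robot, y to its left, z up, the work surface at z = 0. Lengths are in m, angles in degrees, forces in N, time in s.
With the tool pointing down it reaches from about 0.3 to 0.75 m from the base axis. Payload 8.5 kg.
Tool frame: the origin (TCP) lies at the very end of the fingers, on their centre line; the grasp point (between the pads) lies 19 mm behind it; y points along the fingers, z is the direction in which the jaws open and shut, and the axes are right-handed (so a half turn about y gives the same grasp; the last joint's range is limited). The gripper opens to 85 mm and grips with 20 to 120 N. Pads are 22 mm wide; open, the fingers measure 114 mm over their backs; the gripper's body (76 mm by 85 mm) begins 54 mm behind the grasp point. The pads swing forward as they close: fully open they stand 13 mm farther back than shut.
Start: joints at [-85.961, 21.807, 74.336, -0, 83.858, -12.336], TCP at [0.155, -0.528, 0.231] pointing down, gripper open.
Joint ranges: [-178.18, 178.18], [-50.72, 133.34], [12.68, 142.11], [-81.47, 261.47], [9.98, 163.14], [-165.26, 165.26]. Speed limits (degrees/s): [136.94, 136.94, 180, 180, 180, 180].

## Interface

Orientations are given as a 3x3 rotation matrix whose columns are the frame's x, y, z axes.
In Python, from rig import env gives the robot as it stands. The module is installed in compiled form; this text tells all that it offers.
- The arm moves only by the tool servo_tool, never from a script. Its argument "rows" is one flat list of numbers, 7 for each row, row after row: the opening, from 0 (shut) to 1 (fully open), then the shift along the world's x, y, z in m, then the turn, a rotation vector about the world's x, y, z in degrees. A call has 1 to 10 rows; each row shifts and turns the commanded pose from where the row before left it; what a row does not reach is not made up. A row lasts 1/12 s, in which the tool goes at most 41.7 mm and 7.16 degrees, less where a joint would pass 70% of its speed; a pose out of reach is approached as far as the arm can. A call with a gripper value outside its range is refused whole. The fingers move at their own pace and stop on an object; "force" is the grip in N (left out, the last holds). Time passes only in rows, so rows that do not move let the fingers close. It gives the time, the measured TCP pose, the force and the opening at its end, in the units of the state.
- env.observe(): the state, without advancing time (a new reading comes with each control period).
- env.get_image(name): name is "scene" or "top"; returns the picture (480x640x3 uint8, red, green, blue); there is no depth.
- env.camera_model(name): a dict with "camera_matrix" (3x3 intrinsics, pixels), "k1" (the pictures are not rectified: a ray, as slopes to the right and down, at radius r is drawn at 1 + k1 r^2 times it, then the intrinsics apply), "R" (3x3) and "t" (3): a world point X has camera coordinates R X + t. Camera axes: x right, y down, z forward; pixel columns grow to the right and rows downward; lengths in m; the calibration is good to about 2 mm. A picture is of the moment at which its call begins. camera_model takes no time and is no camera call.
- env.close_job(): hands the job in, once; it reports no verdict.
The state is a dict: "time_s": time; "q": joint angles; "qvel": joint speeds; "joint_efforts": joint torques, N m; "position": TCP position; "tool_rot": TCP orientation; "ft_force": force on the tool from outside, world axes, zero at the start; "wrist_torque": the same for the moment, N m; "grip_width": finger opening in m.
Only numpy, scipy, OpenCV 4.12 (cv2) and the standard library are available. Lean on these libraries where they do the work, as an engineer would, in place of code of your own. Each camera call takes 0.05 s, during which the arm holds its last target.

## Task

Get the drying stand ready: set the loose upper tier gently down on the stand so that all four posts come up through its corner holes and it lies fully home, and let go. Then, with a fingertip on the knurled edge, roll the fan's thumbwheel click by click until its white line rests at the green pointer. Leave everything else standing where it is.

Things in the scene. Friction and masses are not known exactly. Their poses are not given: they have to be found in the camera images.
- tray_grip (a point): centre of the blue grip bar of the loose upper tier, a steel tray. The bar stands over the tray's centre: 90 mm long along its x, 13 mm wide along y, 18 mm tall, its centre 67 mm above the tray's underside, with 52 mm open between tray floor and bar. Half a turn of the tray about z makes no difference
- tray_base (a point): centre of the tray's underside (axes as tray_grip, z up). The tray is 190 mm in x by 240 mm in y, about 400 g, floor 6 mm thick, rim 19 mm high, with a 17 mm hole through each corner at x = +-80, y = +-105 mm
- seat (a point): point of the fixed drying stand midway between its four posts, at the height of the shoulders (130 mm above the worktop) on which the tray's underside rests. Posts at x = +-80, y = +-105 mm of this frame: 18 mm thick up to the shoulder, then a pin 10 mm thick and 24 mm tall, its top 10 mm tapered; each hole has 3.5 mm of play all round
- stand: the fixed stainless drying stand, axes as seat, origin on the worktop 130 mm below seat. Its lower tier is a 200 by 260 mm plate, top at 22 mm; a white fan unit, 170 mm in x, 120 mm in y, 75 mm high, is joined on at its -y side with centre at y = -193 mm and carries the thumbwheel on top
- wheel_hub (a point): centre of the black knurled thumbwheel at x = 0, y = -215 mm of the stand, 63 mm above the worktop (axes as seat). It turns about this y axis; 20 mm wide, radius 30.6 mm over 24 small ridges, so its top stands 94 mm above the worktop and 19 mm above the fan unit. A fingertip pressed lightly (3 to 10 N) on its top and moved along x rolls it by distance / radius
- pointer (a point): tip of the green pointer on the fixed grey cheeks (5 mm thick, 22 mm in radius) either side of the wheel: it points from the hub to 30 degrees beyond the wheel's top, on the +x side, away from the robot
- wheel (a joint): thumbwheel angle in rad, 0 to 2.094; grows as its top rolls to +x of the stand. It clicks every 0.262 (0, 0.262, 0.524 ...), snaps into the nearest click when let go, and needs about 1 N at the rim to pass a click. A white line across the rim is 60 degrees before the top (to -x) at 0, on top at 1.047, at the green pointer at 1.571 (click 6 of 8)
- spray: bystander: turquoise spray bottle, 72 mm wide, 195 mm tall; origin under its centre
- brush: bystander: white bottle brush lying down, about 300 mm long, 36 mm thick; origin where handle meets bristles, on its underside; it lies along its x
- jar: bystander: closed empty clear jar with a red lid, 84 mm wide, 120 mm tall; origin under its centre
- mug: bystander: blue mug, 76 mm wide, 90 mm tall; origin under its centre
- soap: bystander: yellow dish-soap bottle, 60 mm wide, 130 mm tall; origin under its centre
- tumbler: bystander: upturned green glass, 64 mm wide, 75 mm tall, standing on the stand's lower tier below the posts' tops; origin under its centre
- bowl: bystander: white bowl, 120 mm wide, 55 mm high; origin under its centre

How it is judged (in metres and radians):
On the way, in this order (a step that is already met when the one before it is completed fails the run):
1. the upper tier lies fully home on the four posts and is let go (horizontal distance between tray_base and seat below 0.007 m and z of tray_base in the frame of seat between -0.004 and 0.004 m and angle between tray_base's own z axis and vertical below 0.035 rad and angle between the x axis of tray_base and the x axis of seat, either way round below 0.09 rad and contact force between the fingers and tray below 0.2 N), for 0.3 s.
2. the wheel's white line is at the green pointer, the tier still home (horizontal distance between tray_base and seat below 0.007 m and z of tray_base in the frame of seat between -0.004 and 0.004 m and angle between tray_base's own z axis and vertical below 0.035 rad and angle between the x axis of tray_base and the x axis of seat, either way round below 0.09 rad and value of joint wheel between 1.481 and 1.661 rad), for 0.3 s.
At the end, for the whole second after the job is handed in: The tier is seated: its underside within 4 mm of the shoulders' height and within 7 mm of the stand's middle, level within 2 degrees, square to the stand within 5 degrees, at rest and let go; the wheel rests at 1.571 rad within 0.09 rad (5 degrees) (all of step 2 and contact force between the fingers and tray below 0.2 N and linear speed of tray below 0.02 m/s and velocity of joint wheel between -0.1 and 0.1 rad/s); the robot touches nothing.
It fails at once if a bystander is moved more than 30 mm or tipped over (distance of any of spray, brush, jar, mug, soap, tumbler, bowl from where it was at the start of the episode above 0.03 m or angle between any of spray, brush, jar, mug, soap, tumbler, bowl's own z axis and vertical above 0.5 rad).
It fails at once if the tier is slammed onto or forced against the stand (over 50 N) (contact force between tray and stand above 50 N).
It also fails if it takes over 72 s, if anything falls off the work surface, if the arm or the gripper's body presses on something with over 40 N, if the wrist force passes 120 N, or if a joint passes its speed limit or range.

## Working session

There is one attempt and no reset: what is moved stays moved. The work goes in short steps, Python scripts to look and compute and a tool call to move; the robot and the scene stay as the last step left them, time stands still between calls to the robot, and variables do not carry over. Pictures are saved under pics/ and viewed, and the job is handed in when it is done.

Besides the shell and the picture viewer there is one more tool, called after "Emit:" in YAML: its name, and indented under it one key for each argument. servo_tool: Moves the arm, as the interface text tells. Its arguments: {"type":"object","properties":{"rows":{"type":"array","items":{"type":"number"}},"force":{"type":"number"}},"required":["rows"]}

```bash
mkdir -p pics; python3 - <<'E'
from rig import env
import cv2,numpy as np
for n in("scene","top"):
    im=env.get_image(n); cv2.imwrite(f"pics/{n}0.png",im[:,:,::-1])
    m=env.camera_model(n); print(n,m)
s=env.observe(); print(s)
E
```

```text
scene {'camera_matrix': array([[597.48539487,   0.        , 312.62741972],
       [  0.        , 597.48539487, 241.46554859],
       [  0.        ,   0.        ,   1.        ]]), 'k1': -0.15556238910332537, 'R': array([[-0.56956858,  0.82183652, -0.01327996],
       [ 0.66041786,  0.44796035, -0.60264398],
       [-0.48932594, -0.3520174 , -0.79789966]]), 't': array([ 0.3372198 , -0.30359637,  2.0050715 ])}
top {'camera_matrix': array([[468.52813982,   0.        , 328.27710708],
       [  0.        , 468.52813982, 242.82614705],
       [  0.        ,   0.        ,   1.        ]]), 'k1': 0.022479101041912534, 'R': array([[-4.99637453e-04, -9.99999687e-01,  6.12822474e-04],
       [-9.78295086e-01,  3.61806174e-04, -2.07216297e-01],
       [ 2.07216011e-01, -7.03054238e-04, -9.78294961e-01]]), 't': array([-0.00482752,  0.57963249,  1.35074356])}
{'time_s': 0.1, 'q': array([-8.59607479e+01,  2.18366946e+01,  7.43794527e+01,  2.03550711e-03,
        8.38568340e+01, -1.23359679e+01]), 'qvel': array([ 0.11225176, -0.06046207, -0.26993933,  0.11169032,  0.06548158,
       -0.11682066]), 'joint_efforts': array([ 2.98087805e-03, -4.49222338e+01, -2.31656295e+01, -1.91493746e-04,
        3.62409941e-03, -2.56881066e-05]), 'position': array([ 0.15504607, -0.52742638,  0.23078323]), 'tool_rot': array([[-9.59437082e-01, -5.44892455e-05,  2.81922831e-01],
       [-2.81922669e-01,  1.27308859e-03, -9.59436286e-01],
       [-3.06633779e-04, -9.99999188e-01, -1.23681015e-03]]), 'ft_force': array([-0.04173846, -1.0819495 ,  0.1981254 ]), 'wrist_torque': array([ 0.04486008,  0.03846869, -0.01037026]), 'grip_width': 0.0853274214820336}
```

View pics/scene0.png

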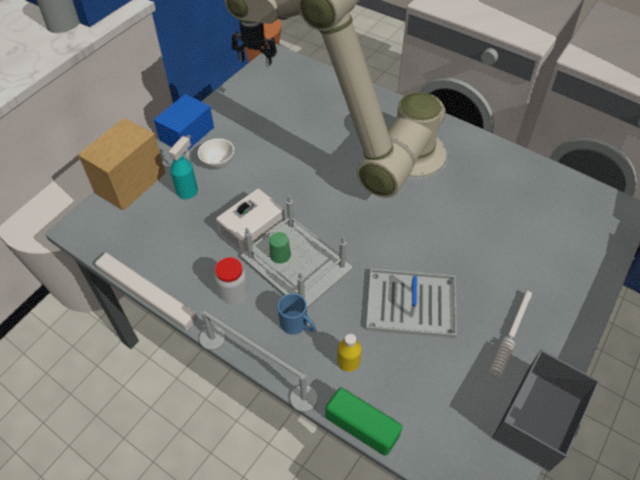

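View pics/top0.png

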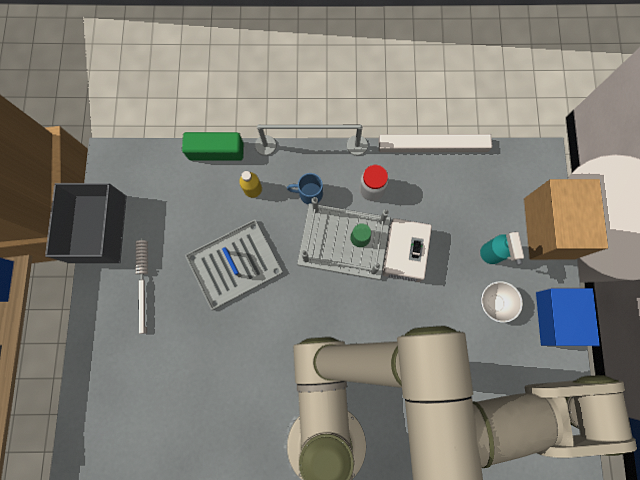

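The scene picture shows the tray at about (410,302) with its bar at (415,291), and the stand at about (297,260). In the top view the tray is at (236,264), the stand at (345,240) and the fan wheel at (417,248). I'll zoom in next.

```bash
python3 - <<'E'
import cv2
def crop(src,x0,y0,w,h,s,o):
    im=cv2.imread(src)[y0:y0+h,x0:x0+w]; cv2.imwrite(o,cv2.resize(im,None,fx=s,fy=s,interpolation=cv2.INTER_CUBIC))
crop("pics/top0.png",180,210,120,110,5,"pics/t_tray.png")
crop("pics/top0.png",290,190,150,100,5,"pics/t_stand.png")
crop("pics/scene0.png",210,180,150,130,4.6,"pics/s_stand.png")
crop("pics/scene0.png",355,260,110,80,6,"pics/s_tray.png")
E
```

```text
(no output)
```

View pics/t_tray.png

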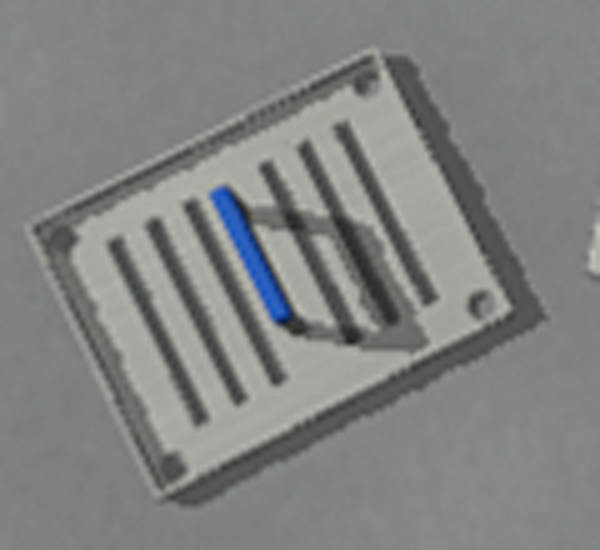

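View pics/t_stand.png

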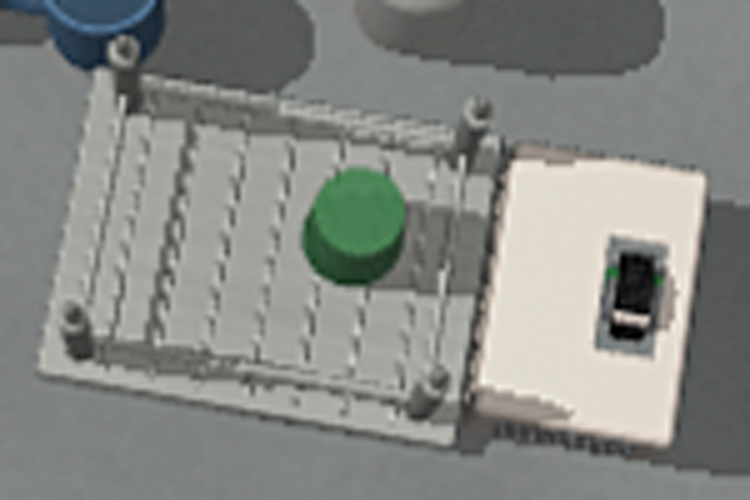

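View pics/s_stand.png

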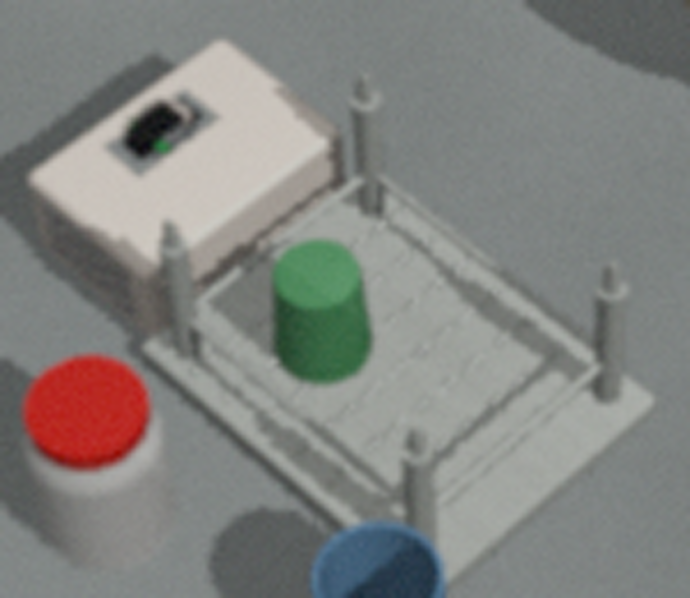

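View pics/s_tray.png

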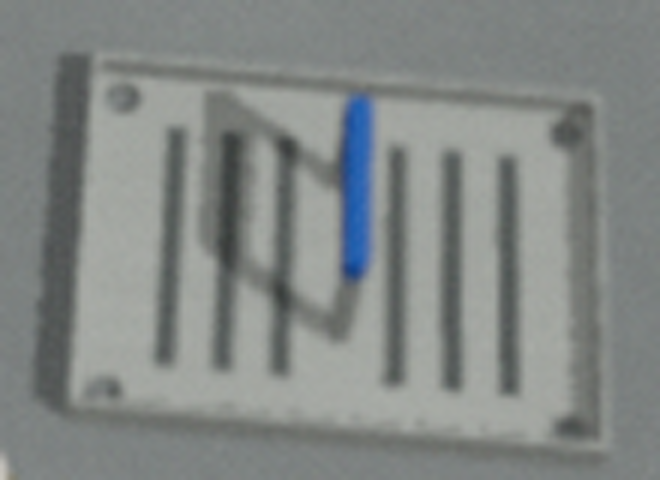

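```bash
cat > h.py <<'E'
import numpy as np,cv2
from scipy.optimize import least_squares
from rig import env
CM={n:env.camera_model(n) for n in("scene","top")}
def proj(n,X):
    m=CM[n]; c=np.atleast_2d(X)@np.array(m["R"]).T+m["t"]; s=c[:,:2]/c[:,2:]
    s=s*(1+m["k1"]*(s**2).sum(1,keepdims=True)); K=m["camera_matrix"]
    return s*[K[0,0],K[1,1]]+[K[0,2],K[1,2]]
def fit(obs,x0,free_z=False):
    # obs: list of (cam, local xyz, pixel)
    def world(p,l):
        c,s=np.cos(p[2]),np.sin(p[2]); z=p[3] if len(p)>3 else 0
        return np.array([p[0]+c*l[0]-s*l[1],p[1]+s*l[0]+c*l[1],l[2]+z])
    f=lambda p:np.concatenate([proj(n,world(p,l))[0]-px for n,l,px in obs])
    r=least_squares(f,x0,loss="soft_l1"); return r.x,f(r.x).reshape(-1,2)
def up(p,s,o): return (np.array(p)+.5)/s-.5+o
E
cat > m1.py <<'E'
from h import *
T=[];o=(180,210)
for l,p in [((95,120,19),(30,228)),((95,-120,19),(380,48)),((-95,-120,19),(513,315)),((-95,120,19),(162,497)),
 ((80,105,6),(63,237)),((80,-105,6),(368,82)),((-80,-105,6),(482,304)),((-80,105,6),(173,465)),((0,0,76),(252,254))]:
    T.append(("top",np.array(l)/1e3,up(p,5,o)))
S=[];o=(355,260)
for l,p in [((95,120,19),(605,448)),((95,-120,19),(70,408)),((-95,-120,19),(97,55)),((-95,120,19),(597,95)),
 ((80,105,6),(572,428)),((80,-105,6),(103,388)),((-80,-105,6),(124,98)),((-80,105,6),(568,133)),((0,0,76),(356,187))]:
    S.append(("scene",np.array(l)/1e3,up(p,6,o)))
for nm,ob in(("top",T),("scene",S),("both",T+S)):
    x,r=fit(ob,[.47,.2,.4]); print("tray",nm,x.round(4),np.degrees(x[2]).round(2)); print(r.round(1).tolist())
T=[];o=(290,190)
for l,p in [((80,-105,154),(477,101)),((80,105,154),(123,40)),((-80,105,154),(75,312)),((-80,-105,154),(435,373)),
  ((85,-133,75),(513,148)),((85,-253,75),(706,172)),((-85,-253,75),(675,447))]:
    T.append(("top",np.array(l)/1e3,up(p,5,o)))
S=[];o=(210,180)
for l,p in [((80,-105,154),(170,225)),((80,105,154),(418,432)),((-80,105,154),(613,266)),((-80,-105,154),(365,78)),
  ((85,-253,75),(33,182)),((-85,-253,75),(224,42)),((-85,-133,75),(335,140))]:
    S.append(("scene",np.array(l)/1e3,up(p,4.6,o)))
for nm,ob in(("top",T),("scene",S),("both",T+S)):
    x,r=fit(ob,[.5,-.05,-.15]); print("stand",nm,x.round(4),np.degrees(x[2]).round(2)); print(r.round(1).tolist())
E
python3 m1.py
```

```text
tray top [0.5244 0.2857 0.4888] 28.01
[[-0.6, -0.7], [-0.5, -0.1], [0.3, -0.5], [-0.8, 0.3], [0.5, 0.2], [0.3, 0.4], [0.4, 0.3], [0.5, 0.3], [-0.2, -0.3]]
tray scene [0.5275 0.2871 0.4943] 28.32
[[0.8, 0.3], [-0.0, -0.6], [-0.5, -0.3], [0.4, 0.0], [-0.2, 0.6], [0.1, 0.7], [-0.4, -0.1], [-0.7, 0.2], [0.5, -1.5]]
tray both [0.5258 0.2864 0.4908] 28.12
[[-0.8, -1.1], [-0.8, -0.6], [0.1, -1.0], [-0.9, -0.1], [0.3, -0.2], [0.1, -0.1], [0.2, -0.2], [0.3, -0.1], [-0.4, -0.8], [0.8, -0.1], [-0.0, -1.4], [-0.3, -0.9], [0.6, -0.4], [-0.3, 0.1], [0.1, -0.0], [-0.2, -0.7], [-0.5, -0.3], [0.6, -2.0]]
stand top [ 0.5948 -0.0519 -0.1739] -9.96
[[0.8, 0.2], [-0.9, 0.2], [-1.5, -0.2], [0.7, 0.4], [-0.1, -2.0], [0.9, -0.1], [-0.3, 0.3]]
stand scene [ 0.6016 -0.0502 -0.1754] -10.05
[[-0.2, 0.3], [0.2, 0.2], [0.5, 0.7], [-0.0, 0.3], [-2.2, -0.3], [-0.7, -1.0], [2.3, -1.3]]
stand both [ 0.5978 -0.0515 -0.1774] -10.17
[[0.8, -0.7], [-0.8, -0.9], [-1.7, -1.4], [0.5, -0.5], [-0.2, -2.8], [0.8, -0.8], [-0.6, -0.5], [0.3, -0.9], [0.5, -1.0], [0.9, -0.4], [0.5, -0.7], [-1.6, -1.4], [-0.1, -2.0], [2.8, -2.3]]
```

Emit:
servo_tool:
  rows: [0.6, 0, 0, 0.035, 0, 0, 0, 0.6, 0, 0, 0.035, 0, 0, 0, 0.6, 0.0155, 0.034, 0, 0, 0, 1.5, 0.6, 0.0155, 0.034, 0, 0, 0, 1.5, 0.6, 0.0155, 0.034, 0, 0, 0, 1.5, 0.6, 0.0155, 0.034, 0, 0, 0, 1.5, 0.6, 0.0155, 0.034, 0, 0, 0, 1.5, 0.6, 0.0155, 0.034, 0, 0, 0, 1.5, 0.6, 0.0155, 0.034, 0, 0, 0, 1.5, 0.6, 0.0155, 0.034, 0, 0, 0, 1.2]
  force: 40

```text
time_s: 0.93
position: [0.2792, -0.2538, 0.3011]
tool_rot: [[-0.882, -0.0, 0.471], [-0.471, 0.0, -0.882], [-0.0, -1.0, -0.0]]
ft_force: [1.1, 0.8, 0.6]
grip_width: 0.0512
```

Emit:
servo_tool:
  rows: [0.6, 0.0155, 0.034, 0, 0, 0, 0, 0.6, 0.0155, 0.034, 0, 0, 0, 0, 0.6, 0.0155, 0.034, 0, 0, 0, 0, 0.6, 0.0155, 0.034, 0, 0, 0, 0, 0.6, 0.0155, 0.034, 0, 0, 0, 0, 0.6, 0.0155, 0.034, 0, 0, 0, 0, 0.6, 0.0155, 0.034, 0, 0, 0, 0, 0.6, 0.0155, 0.034, 0, 0, 0, 0, 0.6, 0.0155, 0.034, 0, 0, 0, 0, 0.6, 0.0155, 0.034, 0, 0, 0, 0]

```text
time_s: 1.77
position: [0.4342, 0.0864, 0.3012]
tool_rot: [[-0.882, -0.0, 0.471], [-0.471, -0.0, -0.882], [0.0, -1.0, -0.0]]
ft_force: [1.4, -1.4, 0.9]
grip_width: 0.0511
```

Emit:
servo_tool:
  rows: [0.6, 0.0155, 0.034, 0, 0, 0, 0, 0.6, 0.0155, 0.034, 0, 0, 0, 0, 0.6, 0.0155, 0.034, 0, 0, 0, 0, 0.6, 0.0155, 0.034, 0, 0, 0, 0, 0.6, 0.0155, 0.034, 0, 0, 0, 0, 0.6, 0, 0, 0, 0, 0, 0, 0.6, 0, 0, 0, 0, 0, 0]

```text
time_s: 2.35
position: [0.5116, 0.2556, 0.3]
tool_rot: [[-0.881, -0.002, 0.473], [-0.473, -0.001, -0.881], [0.002, -1.0, -0.0]]
ft_force: [0.0, 0.2, 1.3]
grip_width: 0.0508
```

Emit:
servo_tool:
  rows: [0.6, 0.0142, 0.0307, 0, 0, 0, 0, 0.6, 0, 0, -0.035, 0, 0, 0, 0.6, 0, 0, -0.035, 0, 0, 0, 0.6, 0, 0, -0.035, 0, 0, 0, 0.6, 0, 0, -0.035, 0, 0, 0, 0.6, 0, 0, -0.03, 0, 0, 0, 0.6, 0, 0, -0.02, 0, 0, 0, 0.6, 0, 0, -0.01, 0, 0, 0, 0.6, 0, 0, 0, 0, 0, 0]

```text
time_s: 3.1
position: [0.5249, 0.2839, 0.0997]
tool_rot: [[-0.883, -0.004, 0.47], [-0.47, -0.001, -0.883], [0.004, -1.0, -0.001]]
ft_force: [0.3, 0.5, -0.6]
grip_width: 0.0509
```

```bash
python3 - <<'E'
from rig import env
import cv2
for n,x,y in(("top",170,200),("scene",350,220)):
    im=env.get_image(n)[y:y+120,x:x+130,::-1]
    cv2.imwrite(f"pics/{n}1.png",cv2.resize(im,None,fx=5,fy=5,interpolation=cv2.INTER_CUBIC))
E
```

```text
(no output)
```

View pics/top1.png

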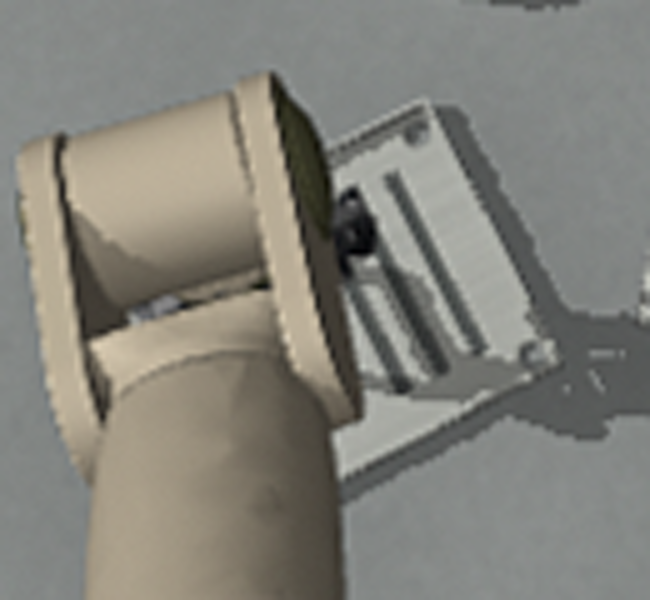

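View pics/scene1.png

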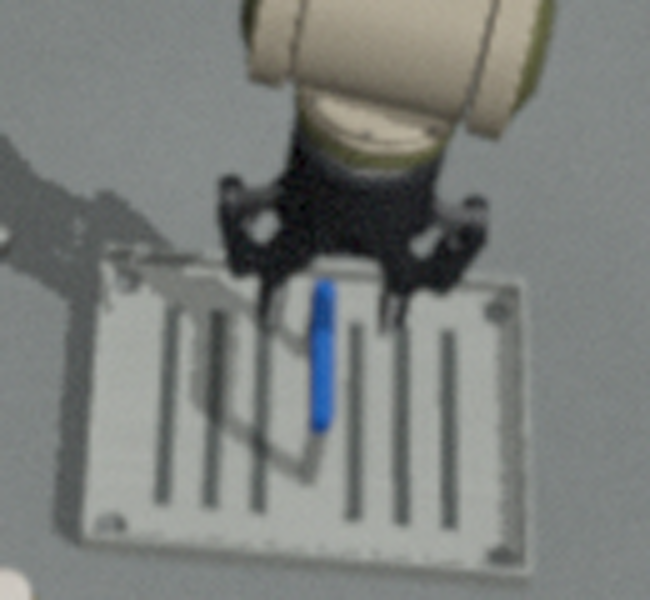

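The scene view shows the fingertips at crop (268,325) and (390,325) straddling the bar at (322,355). The wrist hides the bar in the top view. I'll descend and grip.

Emit:
servo_tool:
  rows: [0.6, 0.001, 0.0025, -0.02, 0, 0, 0, 0.6, 0, 0, -0.02, 0, 0, 0, 0.6, 0, 0, -0.012, 0, 0, 0, 0.6, 0, 0, 0, 0, 0, 0]
  force: 60

```text
time_s: 3.53
position: [0.5265, 0.2872, 0.0488]
tool_rot: [[-0.882, -0.001, 0.471], [-0.471, -0.0, -0.882], [0.001, -1.0, -0.0]]
ft_force: [0.0, 0.3, 0.1]
grip_width: 0.0514
```

Emit:
servo_tool:
  rows: [0.4, 0, 0, 0, 0, 0, 0, 0.3, 0, 0, 0, 0, 0, 0, 0.2, 0, 0, 0, 0, 0, 0, 0, 0, 0, 0, 0, 0, 0, 0, 0, 0, 0, 0, 0, 0, 0, 0, 0, 0, 0, 0, 0]

```text
time_s: 4.03
position: [0.5276, 0.2876, 0.0511]
tool_rot: [[-0.882, 0.003, 0.471], [-0.471, 0.001, -0.882], [-0.003, -1.0, 0.001]]
ft_force: [-0.7, -1.3, 5.5]
grip_width: 0.0113
```

Emit:
servo_tool:
  rows: [0, 0, 0, 0.005, 0, 0, 0, 0, 0, 0, 0.01, 0, 0, 0, 0, 0, 0, 0.015, 0, 0, 0, 0, 0, 0, 0, 0, 0, 0, 0, 0, 0, 0, 0, 0, 0, 0, 0, 0, 0, 0, 0, 0]

```text
time_s: 4.53
position: [0.5263, 0.2874, 0.0789]
tool_rot: [[-0.882, -0.001, 0.471], [-0.471, -0.0, -0.882], [0.001, -1.0, -0.0]]
ft_force: [0.1, 0.3, -5.8]
grip_width: 0.0121
```

Emit:
servo_tool:
  rows: [0, 0, 0, 0.02, 0, 0, 0, 0, 0, 0, 0.03, 0, 0, 0, 0, 0, 0, 0.03, 0, 0, 0, 0, 0, 0, 0.03, 0, 0, 0, 0, 0, 0, 0.03, 0, 0, 0, 0, 0, 0, 0.02, 0, 0, 0, 0, 0, 0, 0.01, 0, 0, 0, 0, 0, 0, 0, 0, 0, 0]

```text
time_s: 5.2
position: [0.5272, 0.2877, 0.2506]
tool_rot: [[-0.882, 0.003, 0.471], [-0.471, 0.001, -0.882], [-0.003, -1.0, 0.0]]
ft_force: [-0.2, 0.4, -4.3]
grip_width: 0.0119
```

Emit:
servo_tool:
  rows: [0, 0.003, -0.012, 0, 0, 0, -1.2, 0, 0.004, -0.02, 0, 0, 0, -3, 0, 0.005, -0.025, 0, 0, 0, -3, 0, 0.005, -0.025, 0, 0, 0, -3, 0, 0.005, -0.025, 0, 0, 0, -3, 0, 0.005, -0.025, 0, 0, 0, -3, 0, 0.005, -0.025, 0, 0, 0, -3, 0, 0.005, -0.025, 0, 0, 0, -3, 0, 0.005, -0.025, 0, 0, 0, -3, 0, 0.005, -0.025, 0, 0, 0, -3]

```text
time_s: 6.03
position: [0.5731, 0.0537, 0.2468]
tool_rot: [[-1.0, -0.004, -0.006], [0.006, 0.0, -1.0], [0.004, -1.0, -0.0]]
ft_force: [0.0, 1.0, -6.4]
grip_width: 0.012
```

Emit:
servo_tool:
  rows: [0, 0.005, -0.025, 0, 0, 0, -3, 0, 0.005, -0.025, 0, 0, 0, -3, 0, 0.005, -0.022, 0, 0, 0, -2, 0, 0.005, -0.018, 0, 0, 0, -1, 0, 0.004, -0.011, 0, 0, 0, -1, 0, 0.001, -0.005, 0, 0, 0, 0, 0, 0, 0, 0, 0, 0, 0, 0, 0, 0, 0, 0, 0, 0, 0, 0, 0, 0, 0, 0, 0]

```text
time_s: 6.78
position: [0.5985, -0.0494, 0.2491]
tool_rot: [[-0.985, -0.001, -0.174], [0.174, 0.0, -0.985], [0.001, -1.0, -0.0]]
ft_force: [-0.3, 1.1, -5.5]
grip_width: 0.0119
```

```bash
python3 - <<'E'
from rig import env
import cv2
print(env.observe()["position"],env.observe()["q"])
for n,x,y,w,h in(("top",280,180,160,120),("scene",200,150,180,135)):
    im=env.get_image(n)[:,:,::-1]; cv2.imwrite(f"pics/{n}2f.png",im); im=im[y:y+h,x:x+w]
    cv2.imwrite(f"pics/{n}2.png",cv2.resize(im,None,fx=4.4,fy=4.4,interpolation=cv2.INTER_CUBIC))
E
```

```text
[ 0.59847787 -0.04941411  0.24910388] [-1.60108509e+01  2.63912250e+01  6.38734728e+01  1.65762499e-02
  8.97727532e+01  8.40354368e+01]
```

View pics/top2.png

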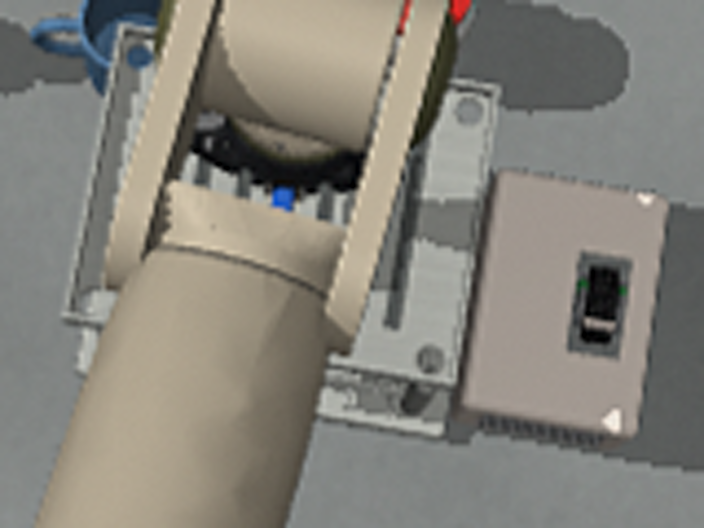

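View pics/scene2.png

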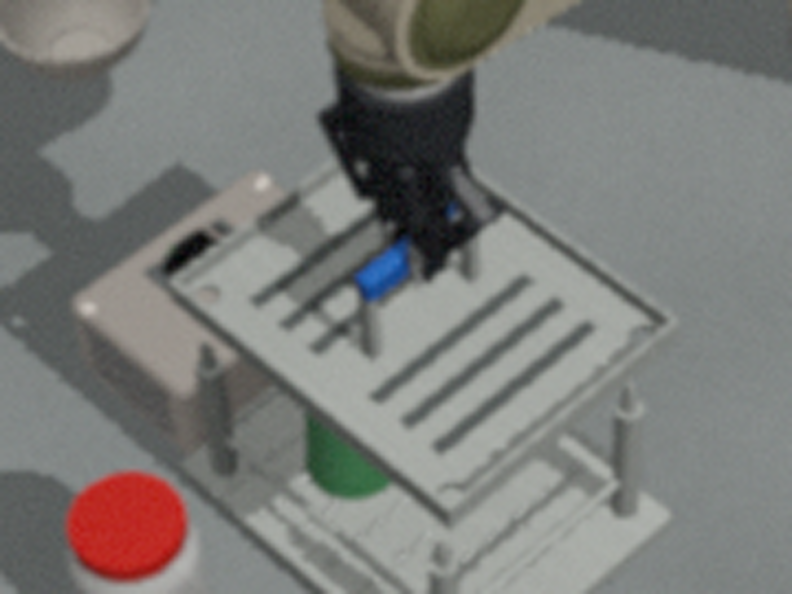

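```bash
cat > ov.py <<'E'
from h import *
def overlay(src,n,win,s,out,stand=None,tray=None,zt=0):
    x,y,w,h=win
    im=cv2.resize(cv2.imread(src)[y:y+h,x:x+w],None,fx=s,fy=s,interpolation=cv2.INTER_CUBIC)
    def P(X): return ((proj(n,X)-[x,y]+.5)*s-.5)
    def W(p,l):
        c,q=np.cos(p[2]),np.sin(p[2]); l=np.atleast_2d(l).astype(float)/1e3
        return np.c_[p[0]+c*l[:,0]-q*l[:,1],p[1]+q*l[:,0]+c*l[:,1],l[:,2]]
    def poly(p,l,col,dz=0):
        X=W(p,l); X[:,2]+=dz
        cv2.polylines(im,[np.round(P(X)*8).astype(np.int32)],False,col,1,cv2.LINE_AA,3)
    a=np.linspace(0,2*np.pi,40)
    circ=lambda cx,cy,r,z:np.c_[cx+r*np.cos(a),cy+r*np.sin(a),0*a+z]
    if stand is not None:
        for sx in(-80,80):
            for sy in(-105,105):
                poly(stand,circ(sx,sy,9,130),(0,0,255)); poly(stand,circ(sx,sy,5,144),(0,255,255)); poly(stand,[[sx,sy,130],[sx,sy,154]],(0,255,0))
        poly(stand,[[85,-133,75],[85,-253,75],[-85,-253,75],[-85,-133,75],[85,-133,75]],(255,0,255))
        poly(stand,[[100,-130,22],[100,130,22],[-100,130,22],[-100,-130,22]],(255,255,0))
    if tray is not None:
        r=lambda z:[[95,-120,z],[95,120,z],[-95,120,z],[-95,-120,z],[95,-120,z]]
        poly(tray,r(19),(0,0,255),zt); poly(tray,r(0),(255,0,255),zt)
        for sx in(-80,80):
            for sy in(-105,105): poly(tray,circ(sx,sy,8.5,6),(0,255,255),zt)
    cv2.imwrite(out,im)
E
python3 - <<'E'
from ov import *
m=CM["top"];print(-m["R"].T@m["t"]);m=CM["scene"];print(-m["R"].T@m["t"])
overlay("pics/top0.png","top",(290,190,150,100),5.3,"pics/o1.png",stand=(.5948,-.0519,-.1739))
overlay("pics/scene0.png","scene",(210,180,150,120),5,"pics/o2.png",stand=(.6016,-.0502,-.1754))
E
```

```text
[ 0.28715351 -0.00408759  1.44153788]
[1.37370376 0.56467965 1.42136362]
```

View pics/o1.png

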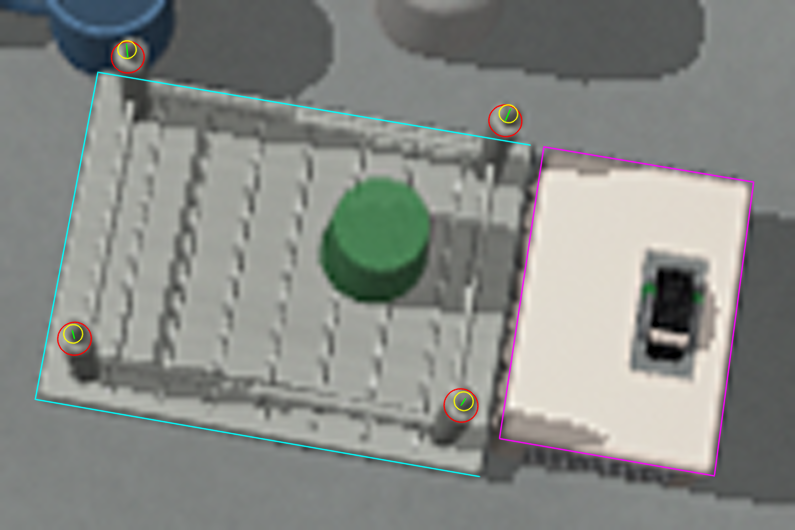

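View pics/o2.png

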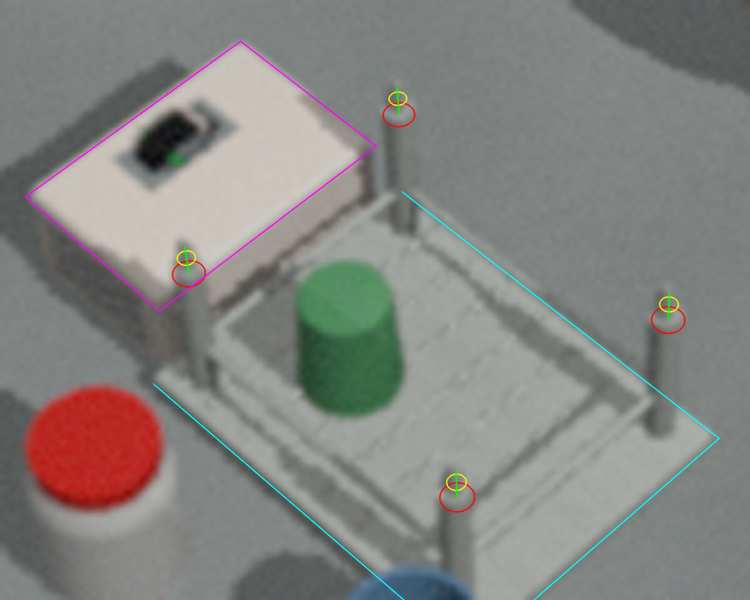

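```bash
python3 - <<'E'
from ov import *
t=(.598,-.050,-.175)
overlay("pics/top2f.png","top",(280,175,130,110),6,"pics/o3.png",tray=t,zt=.2005)
overlay("pics/scene2f.png","scene",(225,170,140,110),5.6,"pics/o4.png",tray=t,zt=.2005)
E
```

```text
(no output)
```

View pics/o3.png

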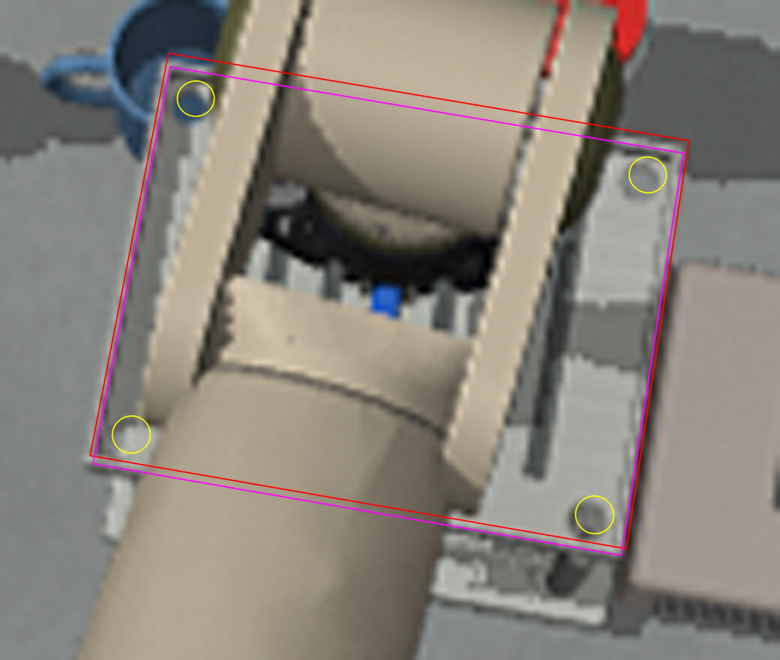

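View pics/o4.png

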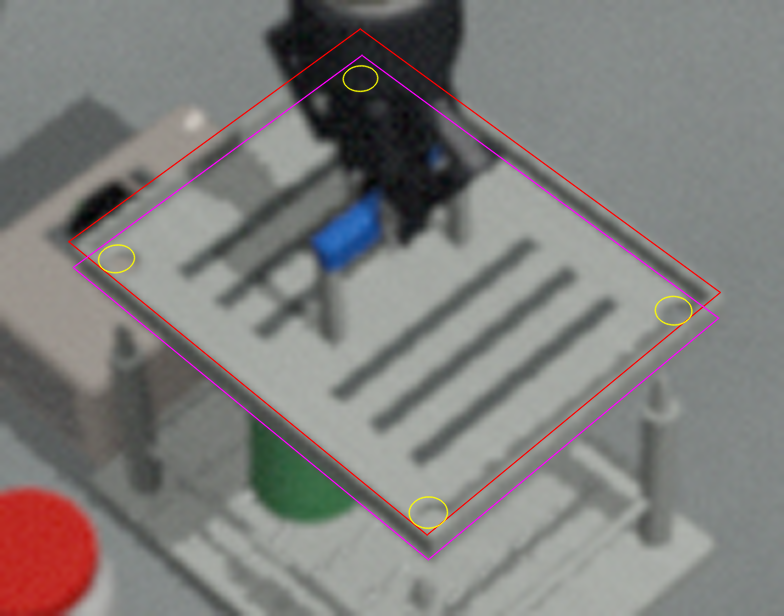

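```bash
python3 - <<'E'
import cv2,numpy as np
def tiles(src,cs,r,s,o):
    im=cv2.imread(src); T=[]
    for x,y in cs:
        t=cv2.resize(im[y-r:y+r,x-r:x+r],None,fx=s,fy=s,interpolation=cv2.INTER_CUBIC)
        t=cv2.convertScaleAbs(t,alpha=1.3)
        for k in range(0,2*r,4): 
            cv2.putText(t,str(x-r+k),(k*s,8),0,.3,(0,0,255),1);cv2.putText(t,str(y-r+k),(0,k*s+8),0,.3,(0,0,255),1)
            cv2.line(t,(k*s,0),(k*s,3),(0,0,255),1); cv2.line(t,(0,k*s),(3,k*s),(0,0,255),1)
        T.append(t)
    cv2.imwrite(o,np.vstack([np.hstack(T[:2]),np.hstack(T[2:])]))
tiles("pics/scene2f.png",[(245,216),(289,217),(347,225),(300,262)],12,12,"pics/z1.png")
tiles("pics/top2f.png",[(388,204),(380,260),(310,190),(300,248)],12,12,"pics/z2.png")
tiles("pics/scene0.png",[(247,232),(289,200),(343,240),(301,277)],12,12,"pics/z3.png")
tiles("pics/top0.png",[(386,213),(376,268),(315,202),(306,257)],12,12,"pics/z4.png")
E
```

```text
(no output)
```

View pics/z1.png

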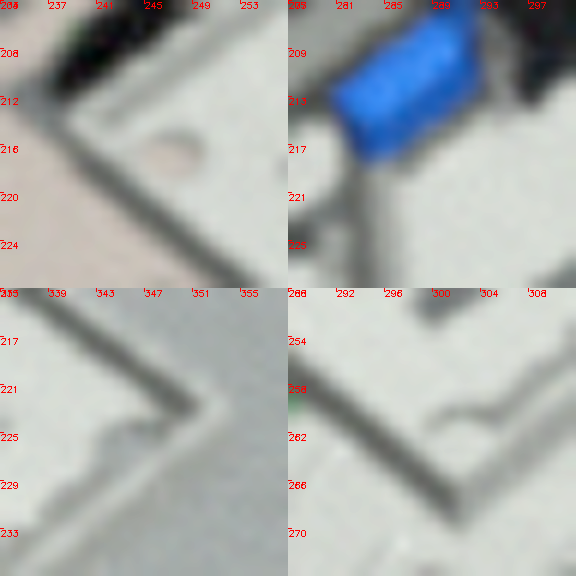

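View pics/z2.png

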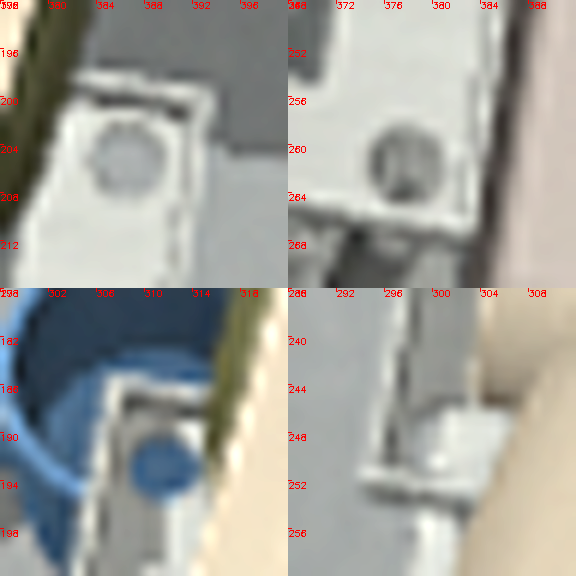

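View pics/z3.png

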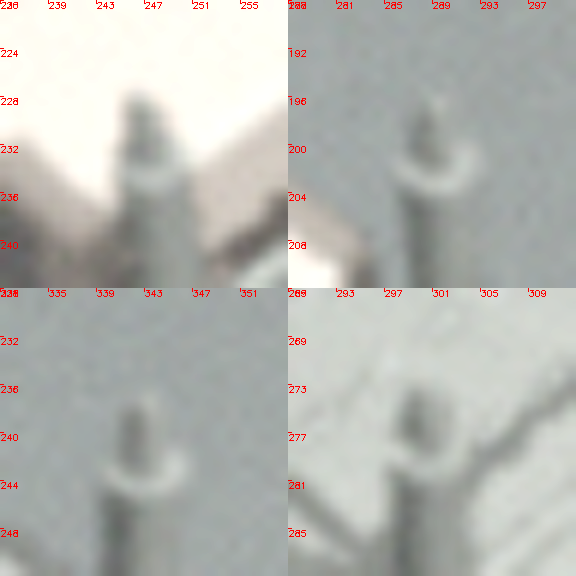

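View pics/z4.png

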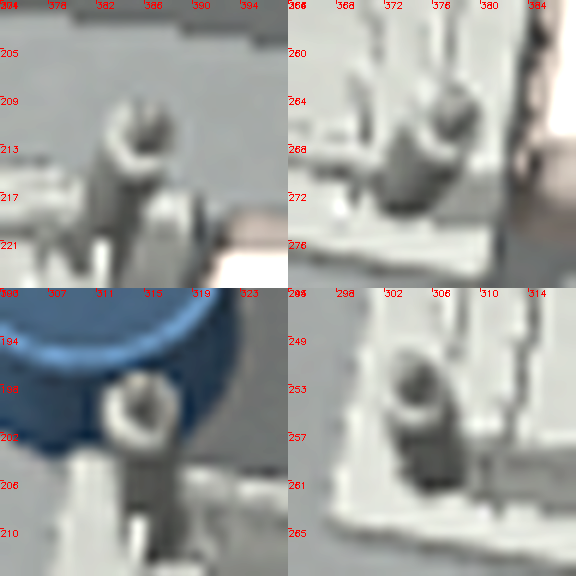

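```bash
cat > m2.py <<'E'
from h import *
def mk(n,L): return [(n,np.array(l)/1e3,(np.array(p)+.5)/12-.5+o) for l,p,o in L]
A={}
A["scene"]=(mk("scene",[((80,-105,130),(152,150),(235,220)),((-80,-105,130),(151,159),(277,188)),((-80,105,130),(146,173),(331,228)),((80,105,130),(142,151),(289,265)),
 ((80,-105,154),(146,95),(235,220)),((-80,-105,154),(146,95),(277,188)),((-80,105,154),(146,107),(331,228)),((80,105,154),(138,97),(289,265))]),
 mk("scene",[((80,-105,4),(172,154),(233,204)),((95,120,0),(172,234),(288,250)),((-95,120,19),(232,117),(335,213))]))
A["top"]=(mk("top",[((80,-105,130),(140,136),(374,201)),((-80,-105,130),(161,118),(364,256)),((80,105,130),(141,121),(303,190)),((-80,105,130),(128,96),(294,245))]),
 mk("top",[((80,-105,3),(126,158),(376,192)),((-80,-105,3),(117,163),(368,248)),((80,105,3),(162,180),(298,178)),
  ((95,-120,19),(213,88),(376,192)),((-95,-120,19),(187,230),(368,248)),((95,120,19),(105,84),(298,178)),((-95,120,19),(74,187),(288,236))]))
for n in A:
    s,r=fit(A[n][0],[.6,-.05,-.17]); print(n,"stand",s.round(4),np.degrees(s[2]).round(2),r.round(1).tolist())
    T=[(a,l+[0,0,.2005],p) for a,l,p in A[n][1]]
    s,r=fit(T,[.6,-.05,-.17]); print(n,"tray",s.round(4),np.degrees(s[2]).round(2),r.round(1).tolist())
    s,r=fit(A[n][1],[.6,-.05,-.17,.2]); print(n,"tray z free",s.round(4))
E
python3 m2.py
```

```text
scene stand [ 0.5976 -0.0542 -0.1796] -10.29 [[-0.1, 0.5], [0.1, 0.2], [0.0, 0.1], [0.0, 0.1], [-0.5, -0.4], [0.1, -0.0], [0.3, 0.2], [0.1, -0.6]]
scene tray [ 0.5965 -0.0475 -0.1802] -10.33 [[-0.4, -0.3], [-0.0, 0.5], [0.4, -0.2]]
scene tray z free [ 0.59   -0.0525 -0.1795  0.1896]
top stand [ 0.5967 -0.0535 -0.1765] -10.11 [[0.2, -0.1], [-0.0, 0.0], [-0.0, -0.0], [-0.1, 0.1]]
top tray [ 0.5955 -0.0471 -0.1715] -9.83 [[0.2, -0.0], [0.3, 0.2], [-0.0, -0.3], [-0.1, -0.2], [-0.2, 0.1], [0.1, -0.2], [-0.2, 0.4]]
top tray z free [ 0.5964 -0.0473 -0.1715  0.1969]
```

Emit:
servo_tool:
  rows: [0, 0.001, -0.0035, 0, 0, 0, -0.2, 0, 0, -0.003, 0, 0, 0, 0, 0, 0, 0, -0.01, 0, 0, 0, 0, 0, 0, -0.015, 0, 0, 0, 0, 0, 0, -0.01, 0, 0, 0, 0, 0, 0, -0.003, 0, 0, 0, 0, 0, 0, 0, 0, 0, 0, 0, 0, 0, 0, 0, 0, 0, 0, 0, 0, 0, 0, 0, 0]

```text
time_s: 7.63
position: [0.6001, -0.0571, 0.2121]
tool_rot: [[-0.984, 0.001, -0.179], [0.179, -0.0, -0.984], [-0.001, -1.0, 0.0]]
ft_force: [-0.0, -0.3, -5.0]
grip_width: 0.012
```

```bash
python3 - <<'E'
from ov import *
s=env.observe();print(s["position"],s["ft_force"])
for n in("top","scene"): cv2.imwrite(f"pics/{n}3f.png",env.get_image(n)[:,:,::-1])
z=s["position"][2]-.048
t=(.5972,-.0538,-.1775)
overlay("pics/top3f.png","top",(280,175,130,110),6,"pics/o5.png",tray=t,zt=z,stand=None)
overlay("pics/scene3f.png","scene",(225,170,140,120),5,"pics/o6.png",tray=t,zt=z,stand=None)
E
```

```text
[ 0.60007947 -0.05705563  0.21205202] [-0.01539956 -0.34155485 -4.96333713]
```

View pics/o5.png

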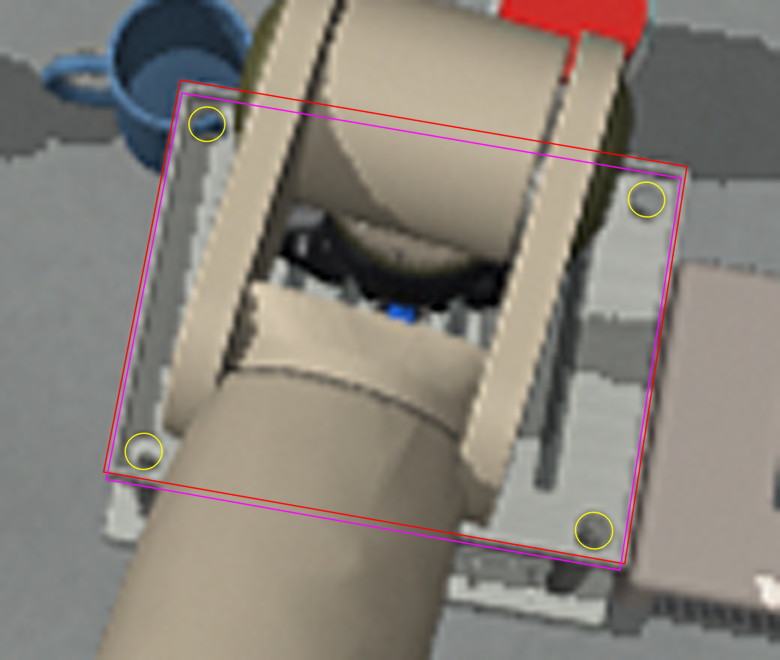

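View pics/o6.png

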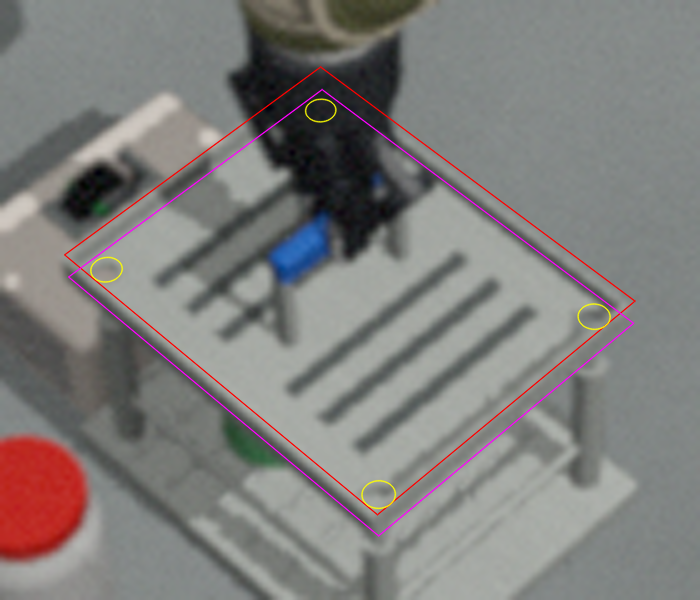

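```bash
cat > tiles.py <<'E'
import cv2,numpy as np
def tiles(src,cs,r,s,o):
    im=cv2.imread(src); T=[]
    for x,y in cs:
        t=cv2.resize(im[y-r:y+r,x-r:x+r],None,fx=s,fy=s,interpolation=cv2.INTER_CUBIC)
        t=cv2.convertScaleAbs(t,alpha=1.3)
        for k in range(0,2*r,4):
            cv2.putText(t,str(x-r+k),(k*s,8),0,.3,(0,0,255),1);cv2.putText(t,str(y-r+k),(0,k*s+8),0,.3,(0,0,255),1)
        T.append(t)
    cv2.imwrite(o,np.vstack([np.hstack(T[:2]),np.hstack(T[2:])]))
E
python3 - <<'E'
from tiles import tiles
tiles("pics/top3f.png",[(388,208),(379,263),(314,196),(304,250)],12,12,"pics/z5.png")
tiles("pics/scene3f.png",[(246,223),(289,217),(344,233),(301,269)],12,12,"pics/z6.png")
E
```

```text
(no output)
```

View pics/z5.png

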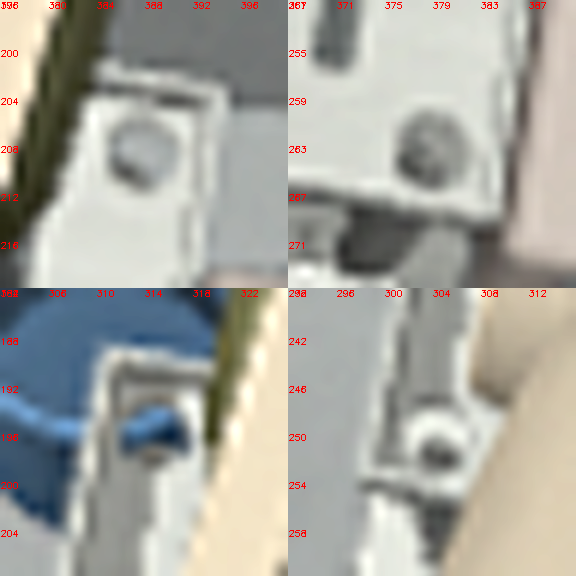

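View pics/z6.png

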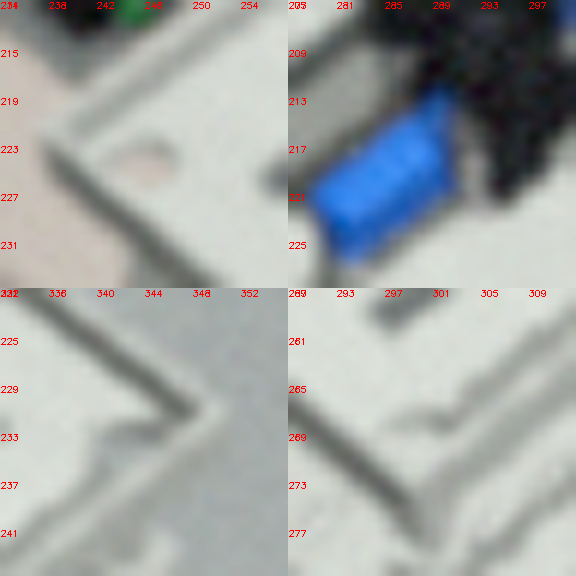

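```bash
cat > m3.py <<'E'
from h import *
def mk(n,L): return [(n,np.array(l)/1e3,(np.array(p)+.5)/12-.5+o) for l,p,o in L]
A={}
A["scene"]=mk("scene",[((80,-105,4),(142,160),(234,211)),((95,120,0),(137,252),(289,257)),((-95,120,19),(220,120),(332,221))])
A["top"]=mk("top",[((80,-105,3),(142,152),(376,196)),((-80,-105,3),(143,148),(367,251)),((80,105,3),(153,140),(302,184)),((-80,105,3),(149,149),(292,238)),
  ((95,-120,19),(228,90),(376,196)),((-95,-120,19),(212,215),(367,251)),((95,120,19),(107,62),(302,184)),((-95,120,19),(74,194),(292,238))])
for n in A:
    T=[(a,l+[0,0,.164],p) for a,l,p in A[n]]
    s,r=fit(T,[.6,-.05,-.17]); print(n,"tray",s.round(4),np.degrees(s[2]).round(2),r.round(1).tolist())
E
python3 m3.py
```

```text
scene tray [ 0.5996 -0.0543 -0.1797] -10.29 [[-0.2, 0.5], [-0.6, -0.3], [1.0, -0.2]]
top tray [ 0.5966 -0.0552 -0.177 ] -10.14 [[0.2, 0.0], [0.5, 0.4], [0.2, 0.5], [0.0, 0.2], [-0.1, -0.6], [-0.0, 0.2], [-0.4, -0.6], [-0.4, -0.3]]
```

Emit:
servo_tool:
  rows: [0, -0.0006, 0.001, -0.003, 0, 0, 0, 0, 0, 0, -0.003, 0, 0, 0, 0, 0, 0, -0.003, 0, 0, 0, 0, 0, 0, -0.003, 0, 0, 0, 0, 0, 0, -0.002, 0, 0, 0, 0, 0, 0, -0.002, 0, 0, 0, 0, 0, 0, 0, 0, 0, 0]

```text
time_s: 8.32
position: [0.599, -0.056, 0.1948]
tool_rot: [[-0.984, -0.001, -0.179], [0.179, 0.0, -0.984], [0.001, -1.0, -0.0]]
ft_force: [-0.6, -0.6, -4.9]
grip_width: 0.0121
```

Emit:
servo_tool:
  rows: [0, 0, 0, -0.002, 0, 0, 0, 0, 0, 0, -0.002, 0, 0, 0, 0, 0, 0, 0, 0, 0, 0]

```text
time_s: 8.57
position: [0.599, -0.056, 0.1909]
tool_rot: [[-0.984, -0.001, -0.179], [0.179, 0.0, -0.984], [0.001, -1.0, -0.0]]
ft_force: [-0.6, 0.4, -5.2]
grip_width: 0.0119
```

Emit:
servo_tool:
  rows: [0, 0, 0, -0.002, 0, 0, 0, 0, 0, 0, -0.002, 0, 0, 0, 0, 0, 0, -0.001, 0, 0, 0, 0, 0, 0, 0, 0, 0, 0]

```text
time_s: 8.9
position: [0.599, -0.0559, 0.186]
tool_rot: [[-0.984, -0.001, -0.179], [0.179, 0.0, -0.984], [0.001, -1.0, -0.0]]
ft_force: [-0.7, 0.2, -5.5]
grip_width: 0.0118
```

Emit:
servo_tool:
  rows: [0, 0, 0, -0.002, 0, 0, 0, 0, 0, 0, -0.001, 0, 0, 0, 0, 0, 0, -0.001, 0, 0, 0, 0, 0, 0, 0, 0, 0, 0]

```text
time_s: 9.23
position: [0.5991, -0.0559, 0.1821]
tool_rot: [[-0.984, -0.0, -0.179], [0.179, 0.0, -0.984], [0.0, -1.0, -0.0]]
ft_force: [0.0, -0.3, -5.3]
grip_width: 0.0119
```

Emit:
servo_tool:
  rows: [0, 0, 0, -0.001, 0, 0, 0, 0, 0, 0, -0.001, 0, 0, 0, 0, 0, 0, 0, 0, 0, 0]

```text
time_s: 9.48
position: [0.5992, -0.056, 0.181]
tool_rot: [[-0.984, 0.001, -0.179], [0.179, -0.0, -0.984], [-0.001, -1.0, 0.0]]
ft_force: [-1.9, -0.8, 1.4]
grip_width: 0.0116
```

```bash
python3 - <<'E'
from ov import *
from tiles import tiles
s=env.observe();print(s["position"],s["ft_force"])
for n in("top","scene"): cv2.imwrite(f"pics/{n}4f.png",env.get_image(n)[:,:,::-1])
im=cv2.imread("pics/scene4f.png")[170:290,220:370]; cv2.imwrite("pics/s4.png",cv2.resize(im,None,fx=5,fy=5,interpolation=cv2.INTER_CUBIC))
tiles("pics/top4f.png",[(388,215),(379,268),(314,203),(308,256)],12,12,"pics/z7.png")
E
```

```text
[ 0.59924332 -0.05599924  0.1810456 ] [-1.89251135 -0.81960908  1.38847738]
```

View pics/s4.png

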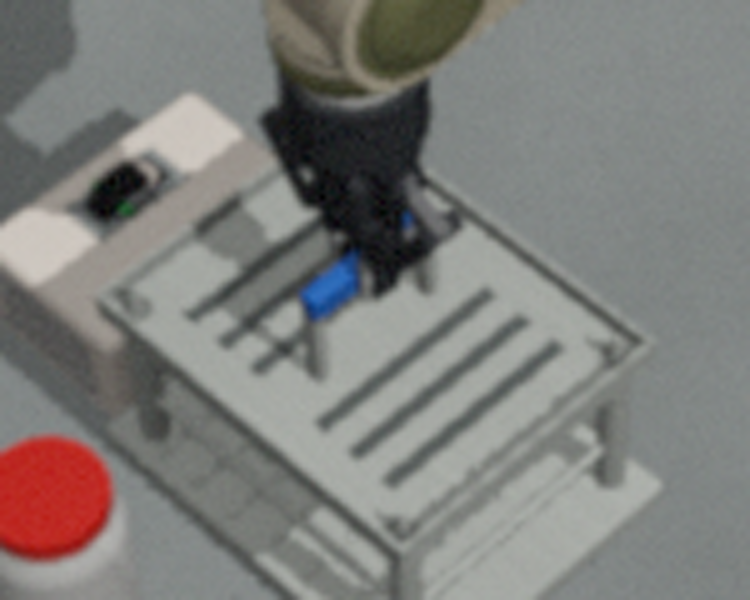

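View pics/z7.png

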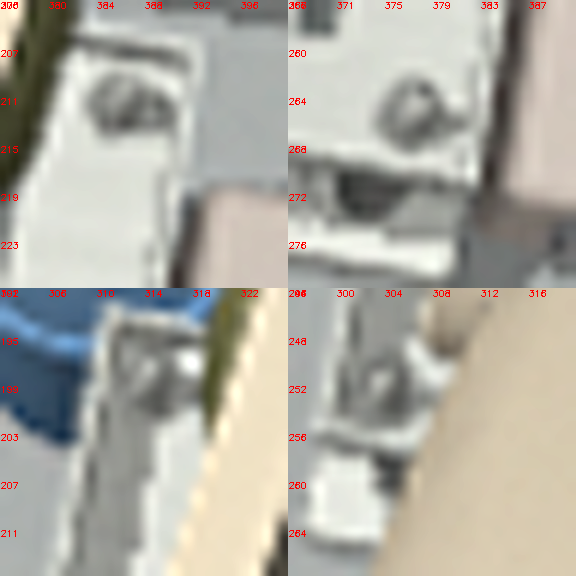

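All four pins show in their holes (crop (132,303), (608,348) and (400,523), plus the top tiles), and the force shows the tray resting on the shoulders. I'll open the fingers and retreat.

Emit:
servo_tool:
  rows: [0.2, 0, 0, 0, 0, 0, 0, 0.4, 0, 0, 0, 0, 0, 0, 0.6, 0, 0, 0, 0, 0, 0, 0.6, 0, 0, 0, 0, 0, 0, 0.6, 0, 0, 0.01, 0, 0, 0, 0.6, 0, 0, 0.02, 0, 0, 0, 0.6, 0, 0, 0.03, 0, 0, 0, 0.6, 0, 0, 0.03, 0, 0, 0, 0.6, 0, 0, 0.03, 0, 0, 0, 0.6, 0, 0, 0, 0, 0, 0]

```text
time_s: 10.42
position: [0.6004, -0.0563, 0.3075]
tool_rot: [[-0.984, 0.011, -0.179], [0.179, -0.003, -0.984], [-0.012, -1.0, 0.001]]
ft_force: [0.4, -0.5, 0.4]
grip_width: 0.0514
```

```bash
python3 - <<'E'
from ov import *
from tiles import tiles
s=env.observe();print(s["position"],s["ft_force"])
for n in("top","scene"): cv2.imwrite(f"pics/{n}5f.png",env.get_image(n)[:,:,::-1])
im=cv2.imread("pics/scene5f.png")[120:290,200:400]; cv2.imwrite("pics/s5.png",cv2.resize(im,None,fx=4,fy=4,interpolation=cv2.INTER_CUBIC))
im=cv2.imread("pics/top5f.png")[180:300,280:440]; cv2.imwrite("pics/t5.png",cv2.resize(im,None,fx=4.6,fy=4.6,interpolation=cv2.INTER_CUBIC))
E
```

```text
[ 0.60043072 -0.05627107  0.30754535] [ 0.35533483 -0.49969384  0.43117883]
```

View pics/s5.png

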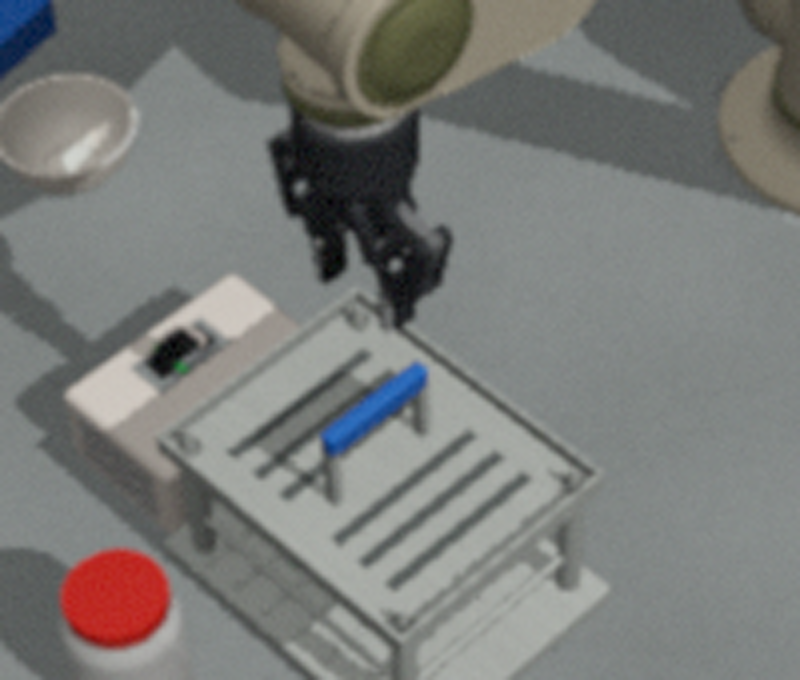

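View pics/t5.png

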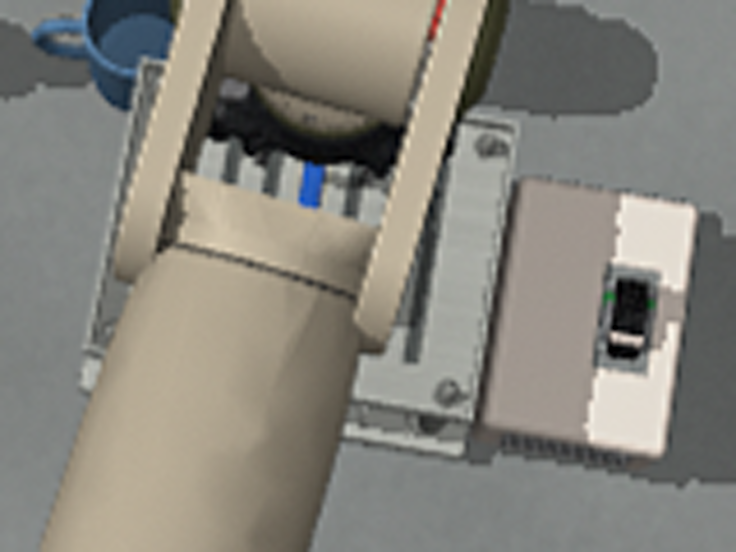

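Emit:
servo_tool:
  rows: [0, -0.004, -0.015, 0, 0, 0, 0, 0, -0.0065, -0.028, 0, 0, 0, 0, 0, -0.0065, -0.028, 0, 0, 0, 0, 0, -0.0065, -0.028, 0, 0, 0, 0, 0, -0.0065, -0.028, 0, 0, 0, 0, 0, -0.0065, -0.028, 0, 0, 0, 0, 0, -0.006, -0.028, 0, 0, 0, 0, 0, -0.0045, -0.018, 0, 0, 0, 0, 0, -0.001, -0.007, 0, 0, 0, 0, 0, 0, 0, 0, 0, 0, 0]
  force: 40

```text
time_s: 11.35
position: [0.5507, -0.265, 0.2991]
tool_rot: [[-0.983, -0.002, -0.181], [0.181, 0.001, -0.983], [0.002, -1.0, -0.001]]
ft_force: [-0.1, 0.2, -0.5]
grip_width: -0.0001
```

Emit:
servo_tool:
  rows: [0, 0, 0, -0.02, 0, 0, 0, 0, 0, 0, -0.035, 0, 0, 0, 0, 0, 0, -0.035, 0, 0, 0, 0, 0, 0, -0.035, 0, 0, 0, 0, 0, 0, -0.03, 0, 0, 0, 0, 0, 0, -0.02, 0, 0, 0, 0, 0, 0, -0.01, 0, 0, 0, 0, 0, 0, 0, 0, 0, 0]

```text
time_s: 12.02
position: [0.5507, -0.2622, 0.1132]
tool_rot: [[-0.984, -0.003, -0.178], [0.178, 0.003, -0.984], [0.004, -1.0, -0.002]]
ft_force: [0.7, 0.9, 0.7]
grip_width: 0.0006
```

```bash
cat > look.py <<'E'
import sys
from ov import *
k=sys.argv[1]
s=env.observe();print(s["position"],s["ft_force"],s["time_s"])
for n in("top","scene"): cv2.imwrite(f"pics/{n}{k}f.png",env.get_image(n)[:,:,::-1])
a=cv2.imread(f"pics/scene{k}f.png")[170:270,200:300]; b=cv2.imread(f"pics/top{k}f.png")[200:300,360:460]
cv2.imwrite(f"pics/w{k}.png",np.hstack([cv2.resize(i,None,fx=4,fy=4,interpolation=cv2.INTER_CUBIC) for i in(a,b)]))
E
python3 look.py 6
```

```text
[ 0.55073965 -0.26222025  0.11324848] [0.74720149 0.85166916 0.67438327] 12.0167
```

View pics/w6.png

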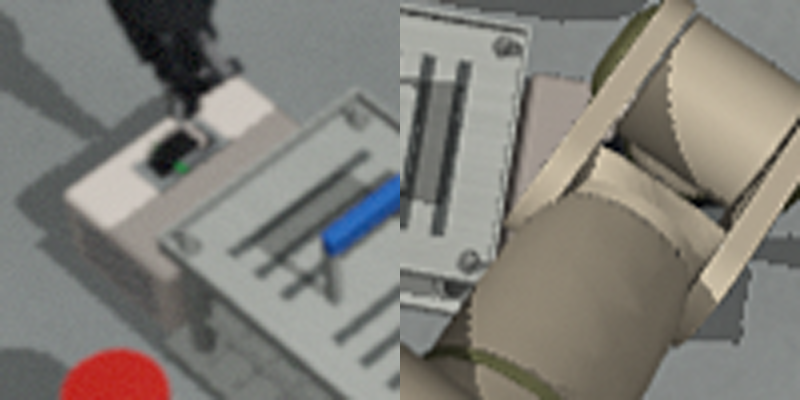

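The scene view shows the shut fingertips at crop (187,112), just above and behind the wheel at (178,150). The white line is at (203,133), on the -x side. I'll lower until they touch.

Emit:
servo_tool:
  rows: [0, 0, -0.001, -0.005, 0, 0, 0, 0, 0, 0, -0.005, 0, 0, 0, 0, 0, 0, -0.003, 0, 0, 0, 0, 0, 0, -0.002, 0, 0, 0, 0, 0, 0, 0, 0, 0, 0]

```text
time_s: 12.53
position: [0.551, -0.2649, 0.1]
tool_rot: [[-0.984, -0.0, -0.179], [0.179, 0.0, -0.984], [0.0, -1.0, -0.0]]
ft_force: [0.2, 0.5, -0.5]
grip_width: -0.0002
```

Emit:
servo_tool:
  rows: [0, 0, 0, -0.001, 0, 0, 0, 0, 0, 0, -0.001, 0, 0, 0, 0, 0, 0, 0, 0, 0, 0]

```text
time_s: 12.78
position: [0.5511, -0.265, 0.0982]
tool_rot: [[-0.984, -0.0, -0.179], [0.179, 0.0, -0.984], [0.0, -1.0, -0.0]]
ft_force: [-0.8, -0.1, 1.3]
grip_width: 0.0002
```

Emit:
servo_tool:
  rows: [0, 0, 0, -0.002, 0, 0, 0, 0, 0, 0, -0.001, 0, 0, 0, 0, 0, 0, 0, 0, 0, 0]

```text
time_s: 13.03
position: [0.5511, -0.2649, 0.095]
tool_rot: [[-0.984, -0.0, -0.179], [0.179, 0.0, -0.984], [0.0, -1.0, -0.0]]
ft_force: [0.3, -0.4, 0.6]
grip_width: 0.0
```

Emit:
servo_tool:
  rows: [0, 0, 0, -0.001, 0, 0, 0, 0, 0, 0, 0, 0, 0, 0]

```text
time_s: 13.2
position: [0.5511, -0.265, 0.0942]
tool_rot: [[-0.984, -0.0, -0.179], [0.179, 0.0, -0.984], [0.0, -1.0, -0.0]]
ft_force: [0.3, -0.1, -0.4]
grip_width: -0.0
```

Emit:
servo_tool:
  rows: [0, 0, 0, -0.001, 0, 0, 0, 0, 0, 0, 0, 0, 0, 0]

```text
time_s: 13.37
position: [0.5514, -0.2651, 0.0936]
tool_rot: [[-0.984, 0.001, -0.179], [0.179, -0.0, -0.984], [-0.001, -1.0, 0.0]]
ft_force: [-1.2, -0.1, 0.7]
grip_width: 0.0001
```

Emit:
servo_tool:
  rows: [0, 0, 0, -0.001, 0, 0, 0, 0, 0, 0, 0, 0, 0, 0]

```text
time_s: 13.53
position: [0.5518, -0.2652, 0.0934]
tool_rot: [[-0.984, 0.002, -0.179], [0.179, -0.001, -0.984], [-0.002, -1.0, 0.001]]
ft_force: [-0.4, 0.5, 5.9]
grip_width: -0.0002
```

Emit:
servo_tool:
  rows: [0, 0.002, -0.00035, 0, 0, 0, 0, 0, 0.002, -0.00035, 0, 0, 0, 0, 0, 0.002, -0.00035, 0, 0, 0, 0, 0, 0.002, -0.00035, 0, 0, 0, 0, 0, 0, 0, 0, 0, 0, 0]

```text
time_s: 13.95
position: [0.56, -0.2667, 0.0934]
tool_rot: [[-0.984, 0.002, -0.179], [0.179, -0.001, -0.984], [-0.002, -1.0, 0.001]]
ft_force: [-0.4, 1.0, 7.4]
grip_width: 0.0003
```

```bash
python3 look.py 7
```

```text
[ 0.55997794 -0.266702    0.09338592] [-0.39636702  0.98688669  7.40974711] 13.95
```

View pics/w7.png

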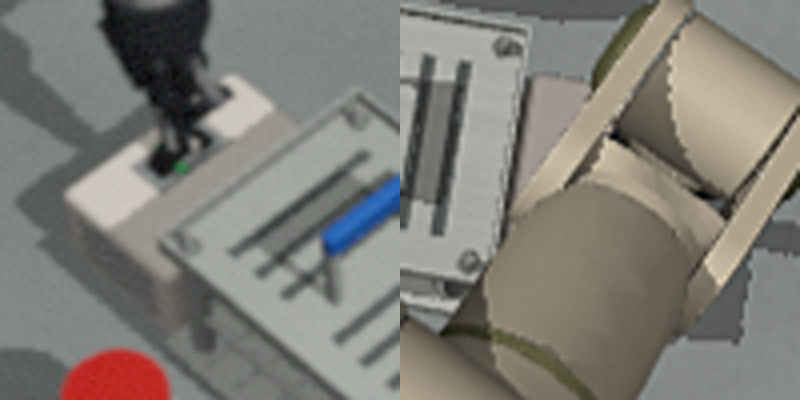

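Emit:
servo_tool:
  rows: [0, 0.002, -0.00035, 0, 0, 0, 0, 0, 0.002, -0.00035, 0, 0, 0, 0, 0, 0.002, -0.00035, 0, 0, 0, 0, 0, 0.0018, -0.0003, 0, 0, 0, 0, 0, 0, 0, 0, 0, 0, 0]

```text
time_s: 14.47
position: [0.5675, -0.2679, 0.0927]
tool_rot: [[-0.984, 0.001, -0.179], [0.179, -0.001, -0.984], [-0.001, -1.0, 0.001]]
ft_force: [0.8, -0.2, 5.8]
grip_width: -0.0003
```

Emit:
servo_tool:
  rows: [0, 0, 0, 0.005, 0, 0, 0, 0, 0, 0, 0.02, 0, 0, 0, 0, 0, 0, 0.03, 0, 0, 0, 0, -0.015, 0, 0.03, 0, 0, 0, 0, -0.03, 0, 0, 0, 0, 0, 0, -0.03, 0, 0, 0, 0, 0, 0, 0, 0, 0, 0, 0, 0]

```text
time_s: 15.05
position: [0.4879, -0.2669, 0.1775]
tool_rot: [[-0.984, -0.003, -0.181], [0.181, 0.002, -0.984], [0.003, -1.0, -0.001]]
ft_force: [0.5, -1.1, -0.3]
grip_width: -0.0
```

```bash
python3 look.py 8
```

```text
[ 0.48787636 -0.26691561  0.17747489] [ 0.54456779 -1.06209626 -0.27535758] 15.05
```

View pics/w8.png

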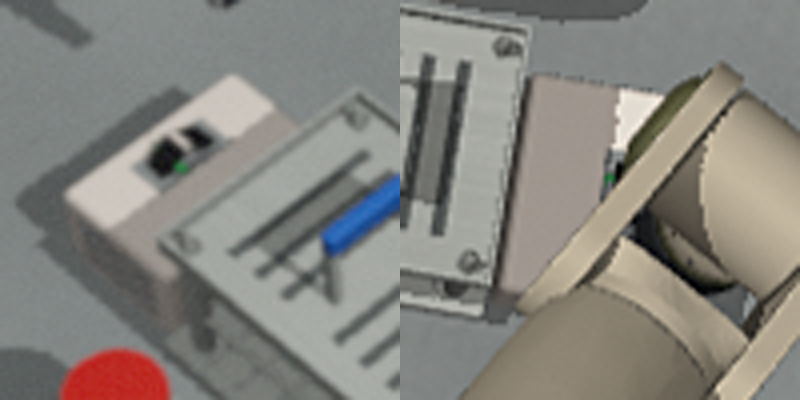

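The white line moved from crop (203,133) to about (183,142). I'll compare that with the predicted position for each click.

```bash
cat > wl.py <<'E'
import sys
from ov import *
def linepts(p=(.5972,-.0540,-.178)):
    c,s=np.cos(p[2]),np.sin(p[2]); out={}
    for k in range(9):
        a=-np.pi/3+k*np.pi/12; L=[]
        for y in(-225,-215,-205):
            l=np.array([30.6*np.sin(a),y,63+30.6*np.cos(a)])/1e3
            L.append([p[0]+c*l[0]-s*l[1],p[1]+s*l[0]+c*l[1],l[2]])
        out[k]=np.array(L)
    return out
def run(k):
    im=cv2.imread(f"pics/scene{k}f.png"); x,y,s=228,192,16
    t=cv2.resize(im[y:y+30,x:x+35],None,fx=s,fy=s,interpolation=cv2.INTER_CUBIC); u=t.copy()
    for q,L in linepts().items():
        P=((proj("scene",L)-[x,y]+.5)*s-.5)
        cv2.polylines(u,[P.astype(np.int32)],False,(0,0,255) if q!=6 else (0,255,0),1); cv2.putText(u,str(q),tuple(P[-1].astype(int)),0,.5,(255,0,0),1)
    cv2.imwrite(f"pics/l{k}.png",cv2.resize(np.hstack([t[:,100:500],u[:,100:500]]),(800,480)))
run(sys.argv[1])
E
python3 wl.py 8; cp pics/scene5f.png pics/scene5f_.png; python3 wl.py 5
```

```text
(no output)
```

View pics/l8.png

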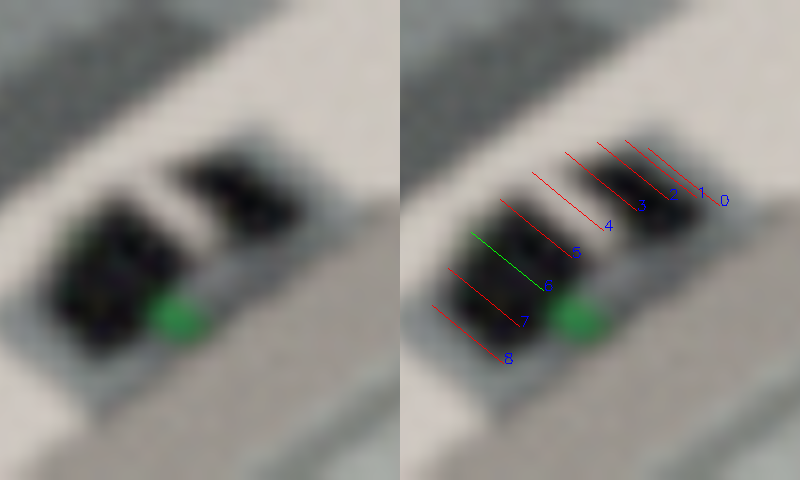

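View pics/l5.png

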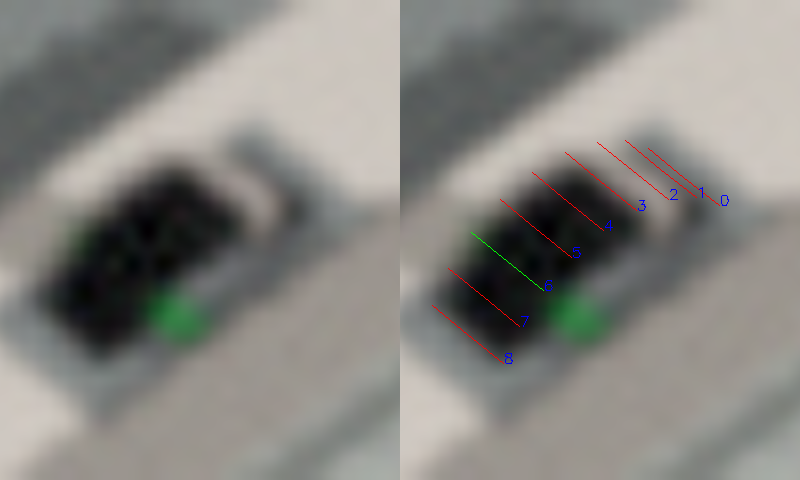

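```bash
python3 - <<'E'
from wl import *
E
python3 - <<'E'
import sys; sys.argv=["x","8"]
from wl import *
p=(.5972,-.0540,-.178);c,s=np.cos(p[2]),np.sin(p[2])
def W(l): l=np.array(l)/1e3; return np.array([p[0]+c*l[0]-s*l[1],p[1]+s*l[0]+c*l[1],l[2]])
# local panel coordinates: ((px-o+.5)*16-.5 -[100,0]) with 400x480 panel
def panel(X): q=(proj("scene",X)[0]-[228,192]+.5)*16-.5; return (q-[100,0]).round()
def topc(X): return ((proj("top",X)[0]-[290,190]+.5)*5-.5).round()
for r in(16,19,22):
  for y in(-227,-203): print("ptr",r,y,panel(W([r*.5,y,63+r*.866])),topc(W([r*.5,y,63+r*.866])))
for k,L in linepts(p).items(): print(k,panel(L[1:2]),topc(L[1:2]))
E
```

```text
ptr 16 -227 [102. 249.] [654. 285.]
ptr 16 -203 [187. 319.] [614. 278.]
ptr 19 -227 [ 95. 245.] [655. 281.]
ptr 19 -203 [180. 314.] [615. 274.]
ptr 22 -227 [ 87. 240.] [657. 278.]
ptr 22 -203 [172. 310.] [616. 271.]
0 [284. 177.] [627. 337.]
1 [261. 169.] [630. 327.]
2 [233. 171.] [633. 315.]
3 [201. 181.] [635. 302.]
4 [168. 201.] [638. 289.]
5 [136. 229.] [639. 276.]
6 [107. 261.] [640. 265.]
7 [ 84. 297.] [640. 256.]
8 [ 68. 334.] [639. 251.]Traceback (most recent call last):
  File "<stdin>", line 1, in <module>
  File "wl.py", line 19, in <module>
    run(sys.argv[1])
        ~~~~~~~~^^^
IndexError: list index out of range
```

```bash
python3 - <<'E'
import sys; sys.argv=["x","8"]
from wl import *
im=cv2.imread("pics/top0.png"); x,y,s=403,230,20
t=cv2.resize(im[y:y+36,x:x+28],None,fx=s*.8,fy=s*.8,interpolation=cv2.INTER_CUBIC);s*=.8;u=t.copy()
for q,L in linepts().items():
    P=((proj("top",L)-[x,y]+.5)*s-.5)
    cv2.polylines(u,[P.astype(np.int32)],False,(0,0,255) if q!=6 else (0,255,0),1); cv2.putText(u,str(q),tuple(P[0].astype(int)),0,.5,(255,0,0),1)
r=np.hstack([t,u]);print(r.shape);cv2.imwrite("pics/lt.png",r[:600,:800])
E
```

```text
(576, 896, 3)
```

View pics/lt.png

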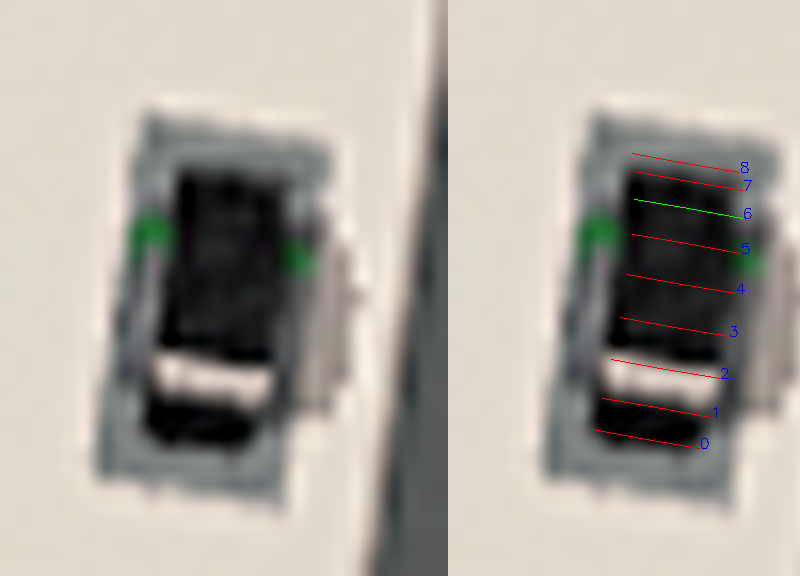

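In both views the line began at click 2 and is now at click 4 (scene reads 4.1), so two more clicks are needed. I'll repeat the same stroke.

Emit:
servo_tool:
  rows: [0, 0.02, 0.00275, 0, 0, 0, 0, 0, 0.0262, 0, 0, 0, 0, 0, 0, 0.013, 0, -0.02, 0, 0, 0, 0, 0, 0, -0.03, 0, 0, 0, 0, 0, 0, -0.02, 0, 0, 0, 0, 0, 0, -0.008, 0, 0, 0, 0, 0, 0, -0.004, 0, 0, 0, 0, 0, 0, 0, 0, 0, 0]

```text
time_s: 15.82
position: [0.5516, -0.265, 0.0951]
tool_rot: [[-0.984, -0.0, -0.179], [0.179, 0.0, -0.984], [0.0, -1.0, -0.0]]
ft_force: [-0.1, 0.3, 0.7]
grip_width: 0.0002
```

Emit:
servo_tool:
  rows: [0, 0, 0, -0.002, 0, 0, 0, 0, 0, 0, -0.001, 0, 0, 0, 0, 0, 0, 0, 0, 0, 0]

```text
time_s: 16.07
position: [0.5517, -0.2654, 0.0936]
tool_rot: [[-0.984, 0.002, -0.179], [0.179, -0.001, -0.984], [-0.002, -1.0, 0.001]]
ft_force: [0.8, 0.8, 2.8]
grip_width: 0.0002
```

Emit:
servo_tool:
  rows: [0, 0, 0, -0.0007, 0, 0, 0, 0, 0, 0, 0, 0, 0, 0]

```text
time_s: 16.23
position: [0.5519, -0.2655, 0.0934]
tool_rot: [[-0.984, 0.003, -0.179], [0.179, -0.002, -0.984], [-0.003, -1.0, 0.001]]
ft_force: [0.3, 0.5, 7.1]
grip_width: 0.0002
```

Emit:
servo_tool:
  rows: [0, 0.002, -0.00035, 0, 0, 0, 0, 0, 0.002, -0.00035, 0, 0, 0, 0, 0, 0.002, -0.00035, 0, 0, 0, 0, 0, 0.002, -0.00035, 0, 0, 0, 0, 0, 0.002, -0.00035, 0, 0, 0, 0, 0, 0.002, -0.00035, 0, 0, 0, 0, 0, 0.002, -0.00035, 0, 0, 0, 0, 0, 0.0018, -0.0003, 0, 0, 0, 0, 0, 0, 0, 0, 0, 0, 0]

```text
time_s: 16.98
position: [0.5676, -0.2682, 0.0926]
tool_rot: [[-0.984, 0.002, -0.179], [0.179, -0.002, -0.984], [-0.002, -1.0, 0.001]]
ft_force: [0.9, 0.0, 7.2]
grip_width: -0.0
```

Emit:
servo_tool:
  rows: [0, 0, 0, 0.005, 0, 0, 0, 0, 0, 0, 0.02, 0, 0, 0, 0, 0, 0, 0.03, 0, 0, 0, 0, -0.015, 0, 0.03, 0, 0, 0, 0, -0.03, 0, 0, 0, 0, 0, 0, -0.03, 0, 0, 0, 0, 0, 0, -0.03, 0, 0, 0, 0, 0, 0, 0, 0, 0, 0, 0, 0]

```text
time_s: 17.65
position: [0.4579, -0.2668, 0.1768]
tool_rot: [[-0.984, -0.003, -0.181], [0.181, 0.002, -0.984], [0.003, -1.0, -0.001]]
ft_force: [0.8, -1.2, 0.6]
grip_width: 0.0002
```

```bash
python3 look.py 9;  python3 wl.py 9
```

```text
[ 0.4578575  -0.26683868  0.17675169] [ 0.83741693 -1.17111386  0.60767583] 17.65
```

View pics/l9.png

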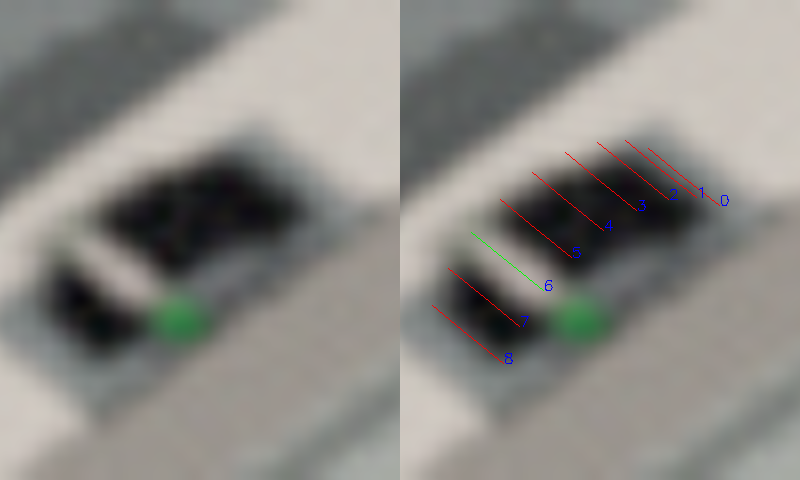

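View pics/w9.png

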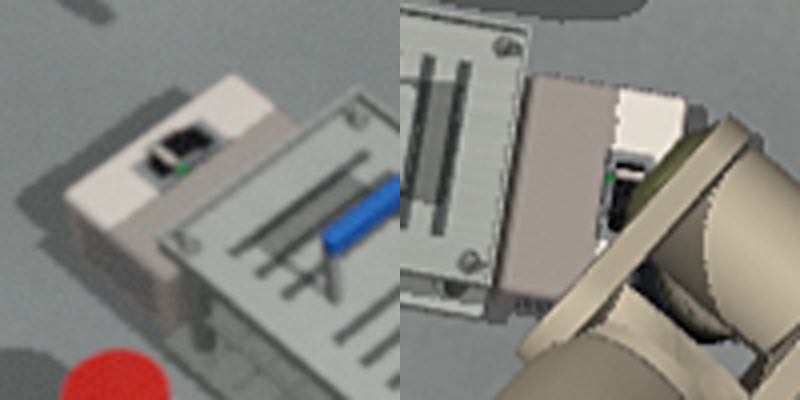

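The line now runs straight into the green pointer in both views. I'll move a bit further clear and check the whole scene.

Emit:
servo_tool:
  rows: [0, 0, 0, 0.03, 0, 0, 0, 0, -0.02, 0, 0.03, 0, 0, 0, 0, -0.03, 0, 0.02, 0, 0, 0, 0, -0.02, 0, 0, 0, 0, 0, 0, 0, 0, 0, 0, 0, 0, 0, 0, 0, 0, 0, 0, 0, 0, 0, 0, 0, 0, 0, 0]

```text
time_s: 18.33
position: [0.3928, -0.2678, 0.2563]
tool_rot: [[-0.984, 0.0, -0.179], [0.179, 0.0, -0.984], [0.0, -1.0, -0.0]]
ft_force: [-0.0, -0.6, 0.4]
grip_width: -0.0002
```

```bash
python3 look.py 10; python3 wl.py 10
```

```text
[ 0.39282731 -0.26784168  0.25634003] [-0.03101051 -0.6180424   0.42759382] 18.3333
```

View pics/top10f.png

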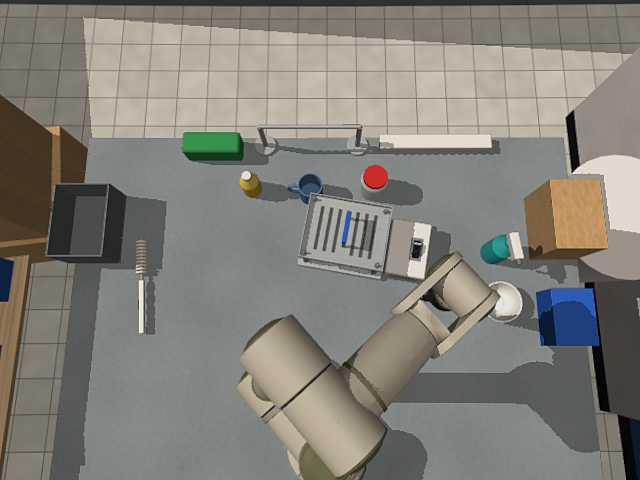

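View pics/scene10f.png

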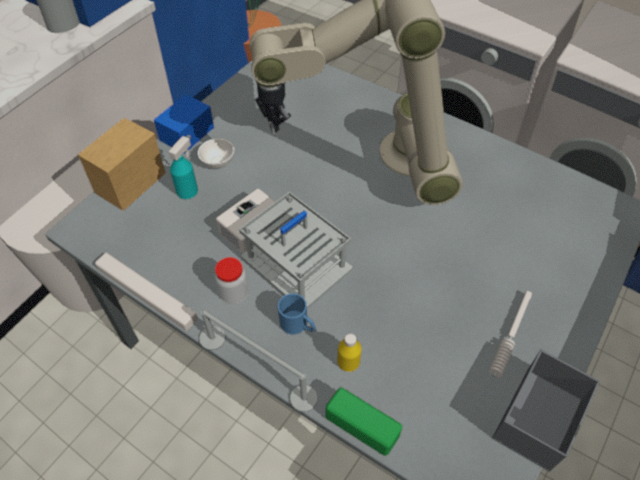

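View pics/l10.png

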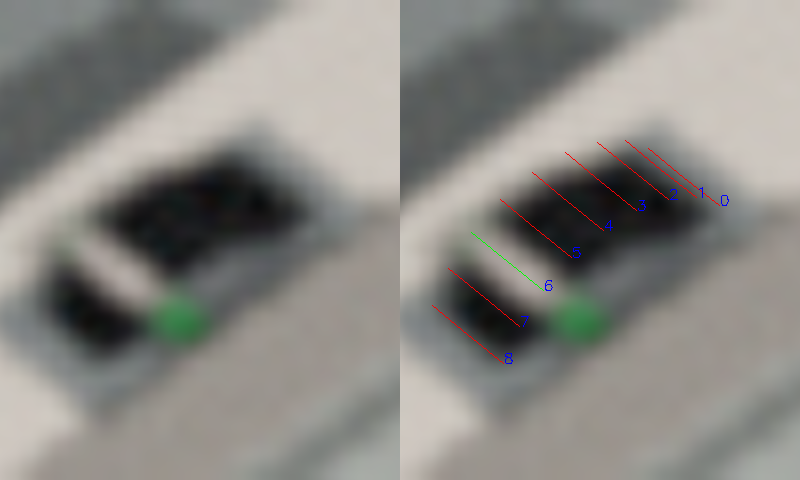

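The tray is level on the stand at top (345,235), with the pins showing at its corners. The line is at the pointer, the bystanders are at their starting pixels and the arm is clear. I'm handing in.

```bash
python3 -c "
from rig import env
print(env.close_job())"
```

```text
the job is handed in; nothing more can be done
None
```

The upper tier is on the drying stand and let go, and the thumbwheel's white line is at the green pointer. I handed the job in at about 18.4 s; no verdict was reported.

- **Tier:** I gripped it by the blue bar, lined it up with the four posts from both cameras and lowered it in 1–3 mm steps. About 7 N of contact showed when it reached the shoulders. After release, pictures showed pins through the corner holes and the tray level. I judged the seating by eye and contact force rather than with a final pose fit.
- **Wheel:** It started at about click 2, not 0. Two 16 mm strokes at 6–7 N took it to click 4 and then click 6. Both cameras then showed the line meeting the pointer.
- **Last checks:** The arm was clear with about 0.5 N or less on any axis, and the bystanders looked unmoved. The tumbler, under the tray, could not be seen at the end.
- **Disagreements:**
  - The two cameras differed by 1–3 mm on the tray's position over the posts, so I used the average.
  - The predicted wheel lines sat about a pixel off the picture.
  - The bar sat about 3 mm lower in the grip than planned. The tray's height is therefore inferred from the contact and the visible pins.

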